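# Open the label printer's roll guides, then hold the core plug hole-up for its spring

## Task

I am fitting the printer for a roll with a bigger core: slide the roll guides in the open label printer fully apart, to their end stop, and leave them there. Then pick up the grey core plug with the four keys lying on the bench, find which of its two ends has the blind hole (they share one outline, so look or feel), turn it so that the hole faces straight up, and hold it still a good 10 cm above the bench, touching nothing but your gripper, so that I can drop its spring in. Finish while still holding it like that, and leave the other things on the bench where they are.

Things in the scene. Friction and masses are not known exactly. Their poses are not given: they have to be found in the camera images.
- printer: Grey label printer, fixed, 250 mm deep x 220 wide. Origin: centre of the underside; own -x is its front (platen roller), y across it, z up. Its cover is folded back: the roll bay is open from above, 178 wide (y), x -69 to 103, rim 85 above the bench. The open cover stands behind x = 110, leans back and rises to about 315.
- guide_a (a joint): Opening of roll guide a (m): 0 closest, 0.035 end stop, fully apart. Guide a opens along the printer's own -y, guide b equally along +y: a rack and pinion couples them, so moving either tab moves both. They resist with about 3 to 4 N in all and stay where they are left.
- guide_a_tab (a point): Finger tab on top of roll guide a: dark, upright, 28 mm long (printer's x) x 10 thick (y) x 40 high. The point moves with it: centred in length and thickness, 12 below its top edge, 123 above the bench. Axes as the printer's; it opens along -y. The tab rises 50 above the bay's rim; gap between the two tabs: 56 plus twice the opening.
- guide_b_tab (a point): The same point on guide b's tab; opening direction is its +y.
- plug: Core plug, loose, mid-grey plastic, 40 to 90 g: round body 34 mm diameter x 54 long with four square keys (46 long) that make its section 38 x 38; it lies on two keys. Origin: its middle, 19 above the bench. Own x, its long axis, points OUT of the blind hole (22 diameter, 34 deep, central); the -x end is closed and flat. Starts with x level at any yaw, z up; 38 wide across y.
- spring_tray: Grey open steel tray with small springs, 90 x 70 x 22 high, loose. Origin: centre of the underside. Leave alone.
- core: Short piece of cardboard core standing on end, open tube 63 diameter x 60 high, loose. Origin: centre of the underside. Leave alone.
- tape: Brown parcel tape roll lying flat, 104 diameter x 48 high, loose. Origin: centre of the underside. Leave alone.
- label_roll: Roll of white labels standing on end, 104 diameter x 100 high, loose. Origin: centre of the underside. Leave alone.
- marker: Marker pen lying, white with dark cap, 135 long (its x) x 17 x 19 high, loose. Origin: underside, near mid length. Leave alone.
- cutter: Grey safety cutter lying, 150 long (its x) x 30 x 18 high, loose. Origin: underside, near mid length. Leave alone.
Mind the look-alikes: they are no part of the job. Leave any pink or purple look-alike of the plug alone.

How it is judged:
By the outcome, as a careful person would: the job done as asked, in the order asked, and still so for the second after the job is handed in, while the arm keeps its last pose, push and grip.
It also fails if it takes over 51 s, if anything falls off the work surface, if the arm or the gripper's body presses on something with over 40 N, if the wrist force passes 120 N, or if a joint passes its speed limit or range.

## Robot

A 6-joint arm with a two-finger parallel gripper is mounted at the origin on the work surface. World frame = base frame: x ahead of the robot, y to its left, z up, the work surface at z = 0. Lengths are in mm, angles in rad, forces in N, time in s.
With the tool pointing down it reaches from about 325 to 850 mm from the base axis. Payload 4.4 kg.
Tool frame: the origin (TCP) lies where the fingers leave the gripper's body, on its centre line; the fingertips stand 97 mm ahead of it and the grasp point (between the pads) lies 78 mm ahead of it; z points along the fingers, y is the line along which they close (so a half turn about z gives the same grasp; the last joint's range is limited). The gripper opens to 94 mm and grips with 3 to 60 N. Pads are 16 mm wide; open, the fingers measure 119 mm over their backs; the gripper's body (75 mm by 177 mm) begins 78 mm behind the grasp point.
Start: joints at [1.04, 0.207, 1.542, -0, 1.393, -0.15], TCP at [213.182, 534.024, 302.647] pointing down, gripper open.
Joint ranges: [-2.73, 2.73], [-0.86, 2.22], [0.23, 2.46], [-1.11, 4.25], [0.08, 2.63], [-2.82, 2.82]. Speed limits (rad/s): [2.79, 2.79, 3.14, 3.14, 3.14, 3.14].

## Interface

Orientations are given as a unit quaternion [x, y, z, w].
In Python, from cell import r gives the robot as it stands.
- The arm moves only by the tool send_rows, never from a script. Its argument "moves" is a list of rows, each a list of 4 numbers: the shift along the tool's x, y, z in units of 0.025 m (1.0 is 0.025 m), then the turn about the tool's z in units of 0.12 rad (1.0 is 0.12 rad). In form: [[tx, ty, tz, twist], ...]. A call has 1 to 5 rows; each row shifts and turns the commanded pose from where the row before left it, along the tool's axes as they then stand; what a row does not reach is not made up. A row lasts 1/12 s, in which the tool goes at most 41.7 mm and 7.16 degrees, less where a joint would pass 70% of its speed; a pose out of reach is approached as far as the arm can. A call with a number of a shift or a turn outside -1 to 1 is refused whole. A call with a gripper value outside its range is refused whole. "claw" is the opening, from 0 (shut) to 1 (fully open), set as the call begins (left out, the last holds). The fingers move at their own pace and stop on an object; "force" is the grip in N (left out, the last holds). Time passes only in rows, so rows that do not move let the fingers close. It gives the time, the measured TCP pose, the force, the opening and the grip force at its end, in the units of the state.
- r.state(): the state, without advancing time (a new reading comes with each control period).
- r.grab_frame(name): name is "scene" or "top" or "wrist"; returns the picture (400x640x3 uint8, red, green, blue); there is no depth.
- r.calibration(name): a dict with "mtx" (3x3 intrinsics, pixels), "distortion" ([k1, k2, p1, p2, k3] as OpenCV has them; the pictures are not rectified), "R" (3x3) and "t" (3): a world point X has camera coordinates R X + t; the wrist camera has in their place "mount" (4x4, takes a point from camera to tool coordinates, whose origin is the TCP and whose axes are the flange's). Camera axes: x right, y down, z forward; pixel columns grow to the right and rows downward; lengths in mm; the calibration is good to about 2 mm. A picture is of the moment at which its call begins: read the wrist's pose just before it. calibration takes no time and is no camera call.
- r.close_job(): hands the job in; it is judged then, once.
The state is a dict: "t": time; "joint_pos": joint angles; "joint_velocities": joint speeds; "effort": joint torques, N m; "tcp_pos": TCP position; "orientation": TCP orientation; "ft_force": force on the tool from outside, world axes, zero at the start; "ft_torque": the same for the moment, N m; "opening": finger opening in mm; "grasp_force": force on a finger pad.
Only numpy, scipy, OpenCV 4.12 (cv2) and the standard library are available. Lean on these libraries where they do the work, as an engineer would, in place of code of your own. Each camera call takes 0.05 s, during which the arm holds its last target. There are 200 camera calls.

## Working session

There is one attempt and no reset: what is moved stays moved. The work goes in short steps, Python scripts to look and compute and a tool call to move; the robot and the scene stay as the last step left them, time stands still between calls to the robot, and variables do not carry over. Pictures are saved under pics/ and viewed, at most 10 in all, crops included, and the job is handed in when it is done.

Besides the shell and the picture viewer there is one more tool, called by a JSON object that holds its "api" and its "payload". send_rows: Moves the arm, as the interface text tells. Its arguments: {"type":"object","properties":{"moves":{"type":"array","items":{"type":"array","items":{"type":"number"}}},"claw":{"type":"number"},"force":{"type":"number"}},"required":["moves"]}

```bash
mkdir -p pics; ls
python3 - <<'E'
from cell import r
import cv2,numpy as np
for n in("scene","top","wrist"):
    im=r.grab_frame(n); cv2.imwrite(f"pics/{n}0.png",im[...,::-1])
s=r.state();print(s)
for n in("scene","top","wrist"):print(n,r.calibration(n))
E
```

```text
pics
{'t': 0.15, 'joint_pos': array([ 1.04050715e+00,  2.07248763e-01,  1.54261484e+00, -1.15496358e-05,
        1.39350423e+00, -1.50518095e-01]), 'joint_velocities': array([ 0.00147759, -0.00143453, -0.00342871, -0.00038021, -0.00047499,
        0.00086247]), 'effort': array([-5.12885674e-05, -3.71312535e+01, -2.81811851e+01,  6.97126309e-02,
        3.27574345e-02, -1.16780170e-04]), 'tcp_pos': array([212.94667384, 533.62424317, 301.74868032]), 'orientation': array([ 1.88745415e-01,  9.82025652e-01, -8.38558088e-04, -2.90980444e-04]), 'ft_force': array([ 0.54312426, -0.11821606, -0.10251572]), 'ft_torque': array([0.01756761, 0.005085  , 0.00284296]), 'grasp_force': 0.0, 'opening': 94.04769207803824}
scene {'mtx': array([[422.6684963 ,   0.        , 322.22367448],
       [  0.        , 422.6684963 , 193.47529448],
       [  0.        ,   0.        ,   1.        ]]), 'distortion': array([0.0172907, 0.       , 0.       , 0.       , 0.       ]), 'R': array([[-0.07907368,  0.99683273, -0.00847717],
       [ 0.74969592,  0.05386037, -0.65958706],
       [-0.65704139, -0.05851128, -0.751
[... 441 characters left out ...]
561,  0.005806  , -0.99609687]]), 't': array([  19.50404822,  575.61947711, 1240.91160303])}
wrist {'mtx': array([[295.78286538,   0.        , 312.01415803],
       [  0.        , 295.78286538, 194.78186308],
       [  0.        ,   0.        ,   1.        ]]), 'distortion': array([-0.03758101,  0.        ,  0.        ,  0.        ,  0.        ]), 'mount': array([[ 7.91239648e-04, -9.62826292e-01, -2.70120170e-01,
         7.94619221e+01],
       [ 9.99999481e-01,  5.88463500e-04,  8.31670985e-04,
        -5.11999546e-01],
       [-6.41798830e-04, -2.70120688e-01,  9.62826257e-01,
        -8.23694992e+01],
       [ 0.00000000e+00,  0.00000000e+00,  0.00000000e+00,
         1.00000000e+00]])}
```

View pics/top0.png

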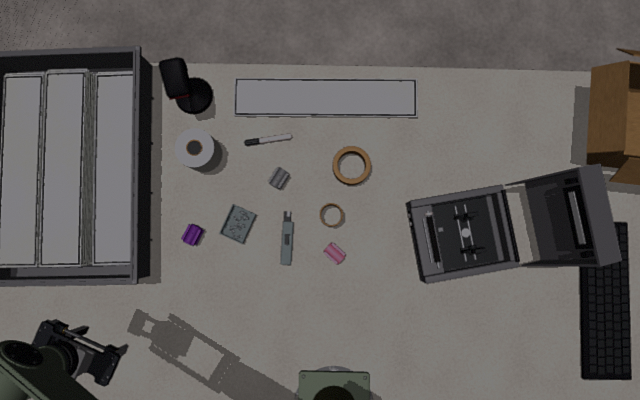

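View pics/scene0.png

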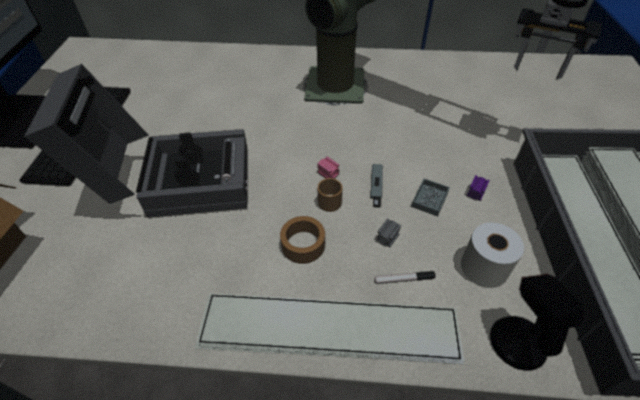

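```bash
cat > h.py <<'E'
from cell import r
import cv2,numpy as np
from scipy.spatial.transform import Rotation as Ro
def cam(n,s=None):
    c=r.calibration(n)
    if n=="wrist":
        T=np.eye(4);T[:3,:3]=Ro.from_quat(s["orientation"]).as_matrix();T[:3,3]=s["tcp_pos"]
        M=np.linalg.inv(T@c["mount"]);return c["mtx"],c["distortion"],M[:3,:3],M[:3,3]
    return c["mtx"],c["distortion"],np.array(c["R"]),np.array(c["t"])
def back(n,uv,z,s=None):
    K,d,R,t=cam(n,s);p=cv2.undistortPoints(np.float64(uv).reshape(-1,1,2),K,d).reshape(-1,2)
    D=np.c_[p,np.ones(len(p))]@R;C=-R.T@t
    return C+D*((z-C[2])/D[:,2])[:,None]
def proj(n,X,s=None):
    K,d,R,t=cam(n,s);return cv2.projectPoints(np.float64(X).reshape(-1,3),cv2.Rodrigues(R)[0],t,K,d)[0].reshape(-1,2)
E
python3 - <<'E'
from h import *
top=cv2.imread("pics/top0.png");sc=cv2.imread("pics/scene0.png")
f=lambda im,x,y,w,h,k:cv2.resize(im[y:y+h,x:x+w],None,fx=k,fy=k,interpolation=cv2.INTER_CUBIC)
a=f(top,400,175,130,115,3.0);b=f(top,249,148,60,60,5.75)
c=f(sc,130,120,130,100,3);d=f(sc,364,210,50,50,6)
W=np.zeros((345+300,390+345,3),np.uint8);W[:345,:390]=a;W[:345,390:735]=b;W[345:,:390]=c;W[345:,390:690]=d
W=cv2.resize(W,None,fx=.92,fy=.92)
cv2.imwrite("pics/m1.png",W)
print(back("top",[[279,178],[192,234],[335,253],[331,215],[351,165],[237,224]],19))
E
```

```text
[[618.12278501 161.90961505  19.        ]
 [458.9544504  395.90121955  19.        ]
 [416.04052082   3.50230245  19.        ]
 [519.11198241  16.46157993  19.        ]
 [658.38019892 -36.00461594  19.        ]
 [489.01274362 273.2410733   19.        ]]
```

View pics/m1.png

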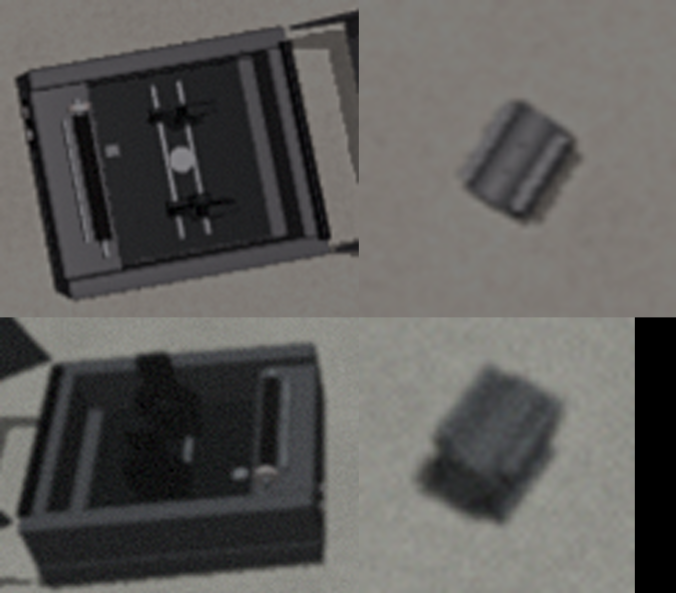

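Run:
```python
from h import *
from scipy.optimize import least_squares
px=lambda m:np.array([400,175])+np.array(m)/2.76
obs=px([[20,73],[68,298]]) # front corners z85
tabs=px([[180,115],[200,205]])
F=back("top",obs,85);T=back("top",tabs,135);print(F,T)
d=F[0]-F[1];print("width",np.linalg.norm(d),"y dir",np.degrees(np.arctan2(d[1],d[0])))
d=T[0]-T[1];print("tabs",np.linalg.norm(d),np.degrees(np.arctan2(d[1],d[0])))
y=(F[0]-F[1])/np.linalg.norm(F[0]-F[1]);x=np.array([y[1],-y[0],0]);print("x",x,"org",F.mean(0)+125*x)
B=back("top",px([[285,28],[328,240]]),85)
print("back corners in printer", [( (b-F.mean(0)-125*x)@x,(b-F.mean(0))@y) for b in B], [((b-F.mean(0)-125*x)@x,(b-F.mean(0))@y) for b in T])
```

```text
[[ 555.57148462 -180.77286805   85.        ]
 [ 346.73897555 -226.90087547   85.        ]] [[ 516.72281756 -317.12232798  135.        ]
 [ 436.3069039  -334.85617387  135.        ]]
width 213.86633655144604 y dir 12.455785505639206
tabs 82.34809323934643 12.436192944329205
x [ 0.21568615 -0.97646274  0.        ] org [ 478.11599923 -325.8947143    85.        ]
back corners in printer [(np.float64(131.17744963860613), np.float64(99.48080759695824)), (np.float64(125.79166113842136), np.float64(-102.93850478940344))] [(np.float64(-0.23895225490372063), np.float64(39.59020188313134)), (np.float64(-0.267111572183655), np.float64(-42.75788654160955))]
```

{"api": "send_rows", "payload": {"moves": [[-1,-0.73,0,0],[-1,-0.73,0,0],[-1,-0.73,0,0],[-1,-0.73,0,0],[-1,-0.73,0,0]], "claw": 0}}

```text
t: 0.57
tcp_pos: [295.7, 401.6, 302.3]
orientation: [0.188, 0.982, -0.0, -0.0]
ft_force: [0.9, 0.2, -0.7]
opening: 64.2
grasp_force: 0.0
```

{"api": "send_rows", "payload": {"moves": [[-1,-0.73,0,0],[-1,-0.73,0,0],[-1,-0.73,0,0],[-1,-0.73,0,0],[-1,-0.73,0,0]]}}

```text
t: 0.98
tcp_pos: [378.0, 270.4, 302.4]
orientation: [0.189, 0.982, -0.0, -0.0]
ft_force: [0.2, 0.3, -0.7]
opening: 30.5
grasp_force: 0.0
```

{"api": "send_rows", "payload": {"moves": [[-1,-0.73,0,0],[-1,-0.73,0,0],[-1,-0.73,0,0],[-1,-0.73,0,0],[-1,-0.73,0,0]]}}

```text
t: 1.4
tcp_pos: [460.3, 139.3, 302.4]
orientation: [0.189, 0.982, -0.0, -0.0]
ft_force: [0.3, -0.3, 1.0]
opening: 0.6
grasp_force: 0.0
```

Run:
```python
from h import *
s=r.state();im=r.grab_frame("wrist")[...,::-1];cv2.imwrite("pics/w1.png",im)
print(s["tcp_pos"],s["t"],Ro.from_quat(s["orientation"]).as_matrix()[:,0])
u=proj("wrist",[[618,162,19]],s)[0];print(u)
x,y=(u-40).astype(int);x=np.clip(x,0,560);y=np.clip(y,0,320)
c=cv2.resize(im[y:y+80,x:x+80],None,fx=7,fy=7,interpolation=cv2.INTER_CUBIC);print(x,y)
cv2.imwrite("pics/w1c.png",cv2.convertScaleAbs(c,alpha=1.6))
```

```text
[460.32538305 139.29531199 302.43427583] 1.4 [-9.28671152e-01  3.70903999e-01  3.39889497e-04]
[369.13261216 274.13787388]
329 234
```

View pics/w1c.png

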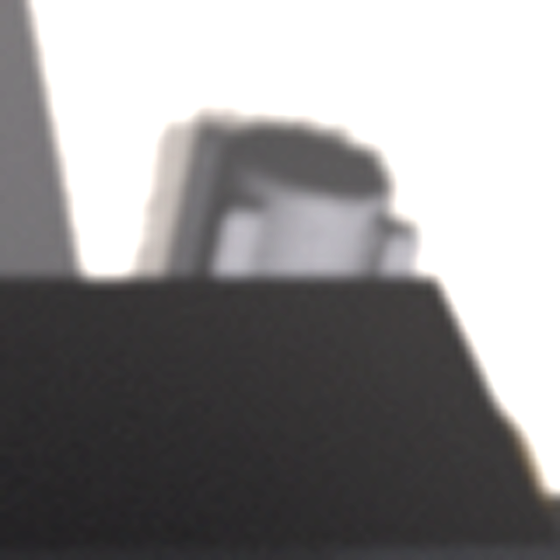

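{"api": "send_rows", "payload": {"moves": [[-0.37,-0.93,0,1],[-0.48,-0.87,0,1],[-0.59,-0.81,0,1],[-0.68,-0.74,0,1],[-0.76,-0.65,0,1]]}}

```text
t: 1.87
tcp_pos: [460.1, 14.8, 302.4]
orientation: [0.473, 0.881, -0.0, -0.0]
ft_force: [0.6, -0.2, 1.1]
opening: 0.6
grasp_force: 0.0
```

{"api": "send_rows", "payload": {"moves": [[-0.83,-0.55,0,1],[-0.89,-0.45,0,1],[-0.94,-0.34,0,1],[-0.97,-0.22,0,0.1],[-0.97,-0.22,0,0]]}}

```text
t: 2.28
tcp_pos: [460.5, -109.8, 302.4]
orientation: [0.626, 0.78, -0.0, -0.0]
ft_force: [-0.5, -0.2, -0.1]
opening: 0.3
grasp_force: 0.0
```

{"api": "send_rows", "payload": {"moves": [[-0.97,-0.22,0,0],[-0.97,-0.22,0,0],[-0.97,-0.22,0,0],[-0.97,-0.22,0,0],[0,0,0,0]]}}

```text
t: 2.7
tcp_pos: [460.3, -211.7, 302.5]
orientation: [0.627, 0.779, -0.001, 0.001]
ft_force: [0.4, -1.0, -0.7]
opening: 0.6
grasp_force: 0.0
```

Run:
```python
from h import *
s=r.state();im=r.grab_frame("wrist")[...,::-1]
R=Ro.from_quat(s["orientation"]).as_matrix();print(s["tcp_pos"],s["t"],R[:,0])
print("tool units to gap mid",R.T@(np.array([476.5,-326,205])-s["tcp_pos"])/25)
cv2.imwrite("pics/w2.png",cv2.convertScaleAbs(im,alpha=2.2))
```

```text
[ 460.31610558 -211.73142235  302.49356259] 2.7 [-0.21347462  0.97694673 -0.00191848]
tool units to gap mid [-4.59608496 -0.34114039  3.90875683]
```

View pics/w2.png

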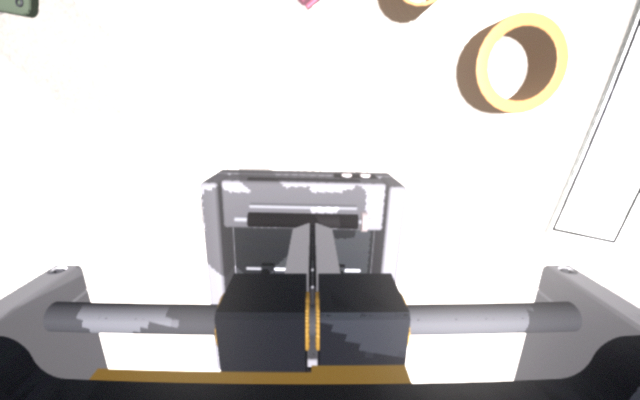

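{"api": "send_rows", "payload": {"moves": [[-1,-0.34,0,0],[-1,0,0,0],[-1,0,0,0],[-1,0,0,0],[-0.6,0,0,0]]}}

```text
t: 3.17
tcp_pos: [477.6, -323.1, 302.4]
orientation: [0.626, 0.78, 0.0, -0.0]
ft_force: [0.1, -0.4, 0.7]
opening: 0.5
grasp_force: 0.0
```

{"api": "send_rows", "payload": {"moves": [[0,0,1,0],[0,0,1,0],[0,0,1,0],[0,0,0.9,0],[0,0,0,0]]}}

```text
t: 3.58
tcp_pos: [474.8, -318.6, 199.5]
orientation: [0.625, 0.78, 0.001, -0.006]
ft_force: [-0.7, 0.1, -0.1]
opening: 0.3
grasp_force: 0.0
```

{"api": "send_rows", "payload": {"moves": [[0,0.4,0,0],[0,0.4,0,0],[0,0.2,0,0],[0,0.2,0,0],[0,0.2,0,0]]}}

```text
t: 4.0
tcp_pos: [512.8, -314.8, 206.7]
orientation: [0.625, 0.78, -0.0, 0.001]
ft_force: [0.6, -0.1, 0.4]
opening: -0.1
grasp_force: 0.0
```

{"api": "send_rows", "payload": {"moves": [[0,0.2,0,0],[0,0.2,0,0],[0,0,0,0]]}}

```text
t: 4.25
tcp_pos: [522.2, -312.6, 205.6]
orientation: [0.625, 0.78, 0.0, 0.001]
ft_force: [-0.6, 0.4, -0.9]
opening: 0.1
grasp_force: 0.0
```

Run:
```python
from h import *
s=r.state();print(s["tcp_pos"],s["ft_force"],s["ft_torque"])
im=r.grab_frame("top")[...,::-1]
im2=r.grab_frame("scene")[...,::-1]
f=lambda im,x,y,w,h,k:cv2.resize(im[y:y+h,x:x+w],None,fx=k,fy=k,interpolation=cv2.INTER_CUBIC)
W=np.hstack([f(im,400,150,140,140,2.8),f(im2,120,90,140,140,2.8)])
cv2.imwrite("pics/p1.png",cv2.convertScaleAbs(W,alpha=1.8))
```

```text
[ 522.19564672 -312.62373864  205.60884421] [-0.58268331  0.43122935 -0.9405113 ] [-0.04439978  0.07549952 -0.02984453]
```

View pics/p1.png

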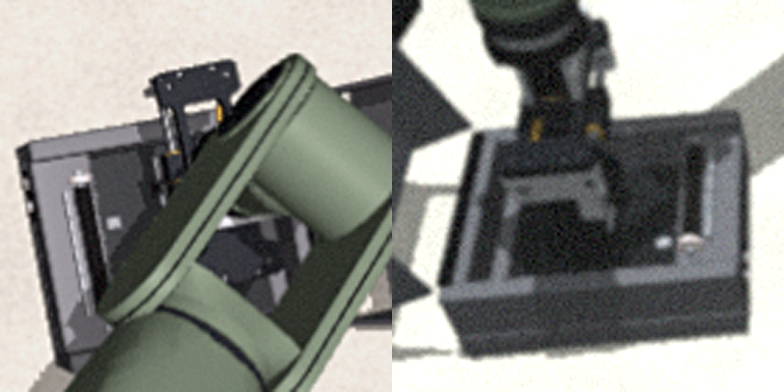

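Run:
```python
from h import *
print(proj("scene",[[516.7,-317.1,135],[436.3,-334.9,135]]), back("scene",[[186,133.8]],135))
s=r.state();im=r.grab_frame("wrist")[...,::-1]
R=Ro.from_quat(s["orientation"]).as_matrix()
tip=s["tcp_pos"]+R@[0,0,97];print(tip,proj("wrist",[tip],s),proj("wrist",[[516.7,-317.1,135],[436.3,-334.9,135]],s))
cv2.imwrite("pics/w3.png",np.uint8(255*(im/255.)**.5))
```

```text
[[188.96164723 157.00959019]
 [191.16717429 134.37481807]] [[ 435.08280758 -348.42655372  135.        ]]
[ 521.25475513 -312.67333413  108.21373445] [[313.20771202 236.58714453]] [[303.93973408 260.90511842]
 [161.60329269 259.98706025]]
```

View pics/w3.png

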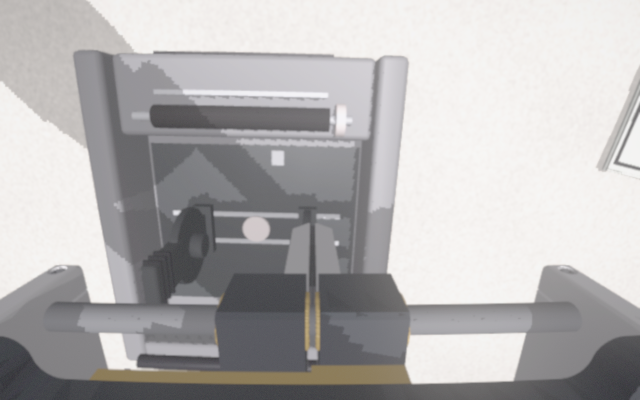

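Run:
```python
from h import *
s=r.state()
B=back("wrist",[[158,258],[158,287],[158,318]],135,s);o=np.array([476.5,-326,135]);x=np.array([.2157,-.9765,0]);y=np.array([.9765,.2157,0])
for b in B:print(b,(b-o)@x,(b-o)@y)
b=back("wrist",[[256,228],[278,158]],20,s);print([((q-o)@x,(q-o)@y) for q in b])
im=cv2.imread("pics/w3.png")
a=cv2.resize(im[190:340,130:370],None,fx=3.2,fy=3.2,interpolation=cv2.INTER_CUBIC);cv2.imwrite("pics/w3c.png",a)
```

```text
[ 433.92173982 -334.03239124  135.        ] -1.340500674556079 -43.31025785444145
[ 435.25690126 -353.39707399  135.        ] 17.857106351656515 -46.18343478306316
[ 436.70823248 -375.65393568  135.        ] 39.90398393922961 -49.56701490877399
[(np.float64(26.42436386719344), np.float64(-8.8098503358798)), (np.float64(-41.84643455116514), np.float64(14.545101893729955))]
```

View pics/w3c.png

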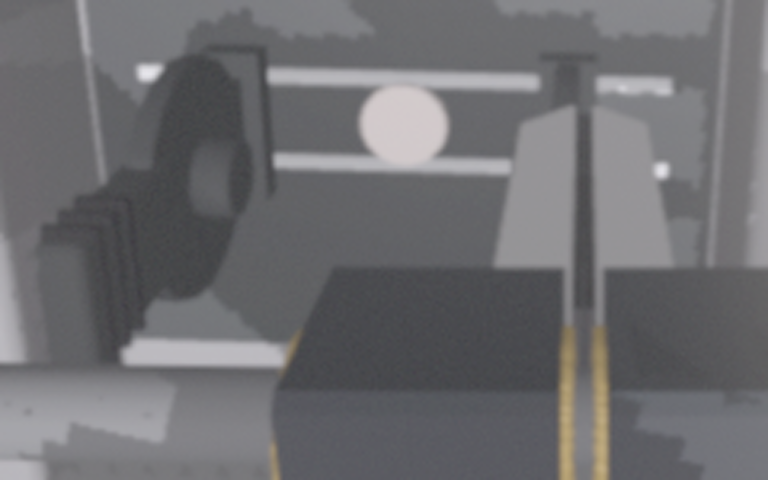

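{"api": "send_rows", "payload": {"moves": [[0,-0.9,0,0],[0,-1,0,0],[-0.4,0,0,0],[-0.45,0,0,0],[0,0,0,0]]}}

```text
t: 4.82
tcp_pos: [480.0, -346.3, 205.9]
orientation: [0.626, 0.78, -0.0, 0.002]
ft_force: [-0.3, -0.4, 0.3]
opening: 0.3
grasp_force: 0.0
```

{"api": "send_rows", "payload": {"moves": [[0,0.4,0,0],[0,0.3,0,0],[0,0.3,0,0],[0,0.2,0,0],[0,0.2,0,0]]}}

```text
t: 5.23
tcp_pos: [514.1, -336.0, 205.2]
orientation: [0.625, 0.781, -0.001, -0.0]
ft_force: [-2.8, -2.3, 1.7]
opening: 0.8
grasp_force: 1.7
```

Run:
```python
from h import *
s=r.state();im=r.grab_frame("wrist")[...,::-1]
print(s["tcp_pos"],s["ft_force"],s["ft_torque"])
cv2.imwrite("pics/w4.png",cv2.resize(np.uint8(255*(im[150:350,80:420]/255.)**.5),None,fx=2,fy=2))
```

```text
[ 514.10674504 -336.04029041  205.22057716] [-2.77123027 -2.31367094  1.72363426] [-0.47171437  0.53441769 -0.0253357 ]
```

View pics/w4.png

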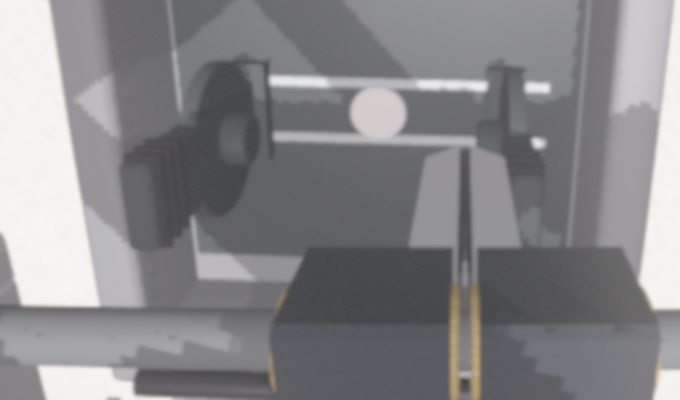

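{"api": "send_rows", "payload": {"moves": [[0,0.2,0,0],[0,0.2,0,0],[0,0.2,0,0],[0,0,0,0]]}}

```text
t: 5.62
tcp_pos: [526.5, -333.4, 205.1]
orientation: [0.625, 0.78, -0.002, -0.002]
ft_force: [-8.8, -3.0, 3.2]
opening: 0.2
grasp_force: 4.9
```

{"api": "send_rows", "payload": {"moves": [[0,0.1,0,0],[0,0.1,0,0],[0,0,0,0]]}}

```text
t: 5.87
tcp_pos: [527.7, -333.3, 205.0]
orientation: [0.626, 0.78, -0.005, -0.006]
ft_force: [-20.6, -5.5, 9.4]
opening: 0.7
grasp_force: 10.5
```

{"api": "send_rows", "payload": {"moves": [[0,-0.4,0,0],[0,-0.4,0,0],[0,0,-1,0],[0,0,-1,0],[0,0,-1,0]]}}

```text
t: 6.28
tcp_pos: [513.5, -335.1, 280.2]
orientation: [0.626, 0.78, 0.001, -0.001]
ft_force: [1.0, -1.1, 0.5]
opening: 0.7
grasp_force: 0.0
```

{"api": "send_rows", "payload": {"moves": [[0,0,-1,0],[0.98,0.22,0,0],[0.98,0.22,0,0],[0.98,0.22,0,-1],[0.94,0.33,0,-1]], "claw": 1}}

```text
t: 6.7
tcp_pos: [514.0, -234.1, 305.3]
orientation: [0.525, 0.851, 0.001, 0.001]
ft_force: [0.8, 0.1, -1.2]
opening: 30.5
grasp_force: 0.0
```

{"api": "send_rows", "payload": {"moves": [[0.9,0.44,0,-1],[0.84,0.55,0,-1],[0.77,0.64,0,-1],[0.68,0.73,0,-1],[0.6,0.8,0,-0.55]]}}

```text
t: 7.12
tcp_pos: [513.3, -108.7, 305.1]
orientation: [0.277, 0.961, 0.001, 0.001]
ft_force: [0.4, 0.9, 0.3]
opening: 64.0
grasp_force: 0.0
```

{"api": "send_rows", "payload": {"moves": [[0.54,0.84,0,0],[0.54,0.84,0,0],[0.54,0.84,0,0],[0.54,0.84,0,0],[0.54,0.84,0,0]]}}

```text
t: 7.53
tcp_pos: [512.3, 16.2, 305.1]
orientation: [0.279, 0.96, 0.001, 0.0]
ft_force: [-0.6, -0.1, -0.2]
opening: 92.8
grasp_force: 0.0
```

{"api": "send_rows", "payload": {"moves": [[0.54,0.84,0,0],[0.54,0.84,0,0],[0.54,0.84,0,0],[0.54,0.84,0,0],[0.54,0.84,0,0]]}}

```text
t: 7.95
tcp_pos: [511.4, 141.1, 305.1]
orientation: [0.279, 0.96, 0.001, 0.0]
ft_force: [-0.4, -0.1, 0.8]
opening: 94.0
grasp_force: 0.0
```

Run:
```python
from h import *
s=r.state();print(s["t"],s["opening"])
R=Ro.from_quat(s["orientation"]).as_matrix();print(s["tcp_pos"],R[:,0])
print("tool units",R.T@(np.array([517,226,200])-s["tcp_pos"])/25)
im=r.grab_frame("top")[...,::-1];cv2.imwrite("pics/top2.png",im)
# change vs first image by object: mask diff count in regions
```

```text
7.95 93.99760199366648
[511.42935297 141.08526236 305.13535699] [-8.44502626e-01  5.35551081e-01  5.94339639e-04]
tool units [1.6283707  2.97836905 4.21304018]
```

{"api": "send_rows", "payload": {"moves": [[0.55,1,0,0],[0.55,1,1,0],[0.53,1,1,0],[0,0,1,0],[0,0,1,0]]}}

```text
t: 8.42
tcp_pos: [517.2, 226.5, 204.3]
orientation: [0.278, 0.961, 0.001, 0.0]
ft_force: [0.3, 0.4, -0.2]
opening: 94.0
grasp_force: 0.0
```

{"api": "send_rows", "payload": {"moves": [[0,0,0.2,0],[0,0,0,0]]}}

```text
t: 8.58
tcp_pos: [515.8, 224.2, 197.8]
orientation: [0.279, 0.96, -0.001, -0.002]
ft_force: [-0.1, -0.8, -0.4]
opening: 93.9
grasp_force: 0.0
```

Run:
```python
from h import *
s=r.state();im=r.grab_frame("wrist")[...,::-1].copy();cv2.imwrite("pics/w5.png",im)
print(s["tcp_pos"])
u=proj("wrist",[[618,162,19]],s)[0];print(u)
top=cv2.imread("pics/top2.png");sc=cv2.imread("pics/scene0.png")
x=int(np.clip(u[0]-50,0,540));y=int(np.clip(u[1]-50,0,300));print(x,y)
g=lambda a,e=.6:np.uint8(255*(a/255.)**e)
A=cv2.resize(g(im[y:y+100,x:x+100],.8),(500,500),interpolation=cv2.INTER_CUBIC)
B=cv2.resize(g(top[175:290,400:515],.5),(250,250),interpolation=cv2.INTER_CUBIC)
C=cv2.resize(g(sc[210:255,366:411],.7),(250,250),interpolation=cv2.INTER_CUBIC)
cv2.imwrite("pics/c5.png",np.hstack([A,np.vstack([B,C])]))
```

```text
[515.78001383 224.19947734 197.80137846]
[315.01989242 312.3828208 ]
265 262
```

View pics/c5.png

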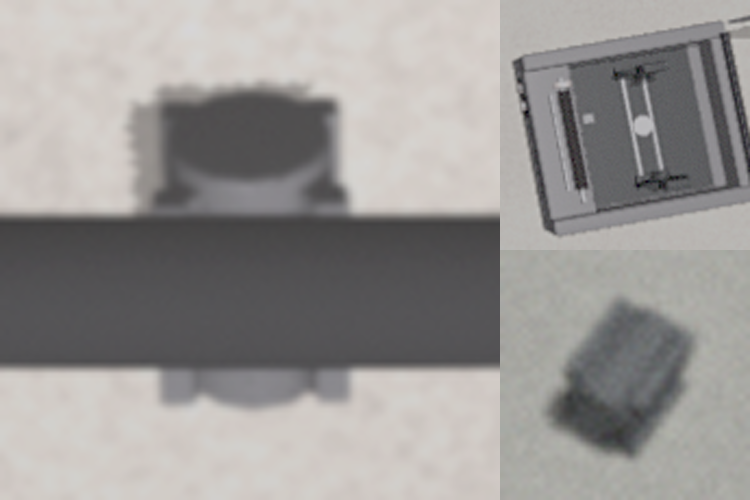

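Run:
```python
from h import *
im=cv2.cvtColor(cv2.imread("pics/w5.png"),cv2.COLOR_BGR2GRAY)
print("near end");print(im[279:306:2,291:338:2])
print("far end rows",im[334:346,291:338:2])
sc=cv2.cvtColor(cv2.imread("pics/scene0.png"),cv2.COLOR_BGR2GRAY)
print("scene");print(sc[226:250,372:396])
s=r.state()
# plug outline edges: left/right keys
print(back("wrist",[[265+162/5,262+402/5],[265+348/5,262+402/5],[265+160/5,262+105/5],[265+340/5,262+105/5],[265+253/5,262+180/5],[265+253/5,262+405/5]],19,s))
```

```text
near end
[[199 200 193 156 155 148 150 168 164 146 145 135 135 123 134 144 140 149
  180 200 199 200 198 199]
 [195 198 178 129 119 120 123 117  93  78  71  65  64  67  70  77  99 119
  139 139 153 193 201 200]
 [166 142 130  90  66  65  67  64  59  59  59  59  60  59  59  59  61  63
   61  62  82 175 202 202]
 [147 126 122  84  63  59  59  60  58  60  60  59  60  59  60  59  60  60
   60  71 113 173 199 198]
 [138 129 125  93  66  59  59  59  59  60  60  59  59  59  60  59  60  60
   60  65 111 172 198 195]
 [155 127 125  94  63  59  60  59  60  59  60  60  60  60  59  60  60  61
   61  63 106 175 201 195]
 [148 128 126  92  64  60  60  60  60  61  60  60  60  61  61  60  60  60
   61  68 106 174 199 199]
 [170 134 127  94  67  64  61  60  60  60  60  60  61  61  61  61  62  62
   69  84 107 174 201 201]
 [172 132 124  97  68  76  72  64  61  61  61  61  61  61  61  62  68  82
   94  90 104 174 202 202]
 [171 129 126 101  66  80  90  90  83  80  78  74  73  79  84  88 104 107
   94  71  97 173 201 200]
 [160 128 119  91  61  62  78  97 107 112 116 119 118 118 116 117 114  93
   66  
[... 3533 characters left out ...]
 55  52  46  52
   75 100 127 137 143 144]
 [139 149 148 146 146 148 146 144 151 142 130 117 106  90  95  86  75  62
   86 113 140 143 143 141]
 [145 144 145 142 138 142 144 146 148 145 146 134 134 133 132 131 118 100
  115 132 142 142 141 146]
 [144 138 141 141 142 138 142 139 144 141 145 142 142 140 145 148 141 139
  135 144 144 147 144 144]
 [146 140 141 144 140 140 143 140 142 139 141 145 138 146 148 144 143 140
  139 144 146 141 150 143]]
[[644.01756534 124.43964383  19.        ]
 [665.67543141 158.53368769  19.        ]
 [582.12249359 164.4833744   19.        ]
 [601.64071219 195.23939314  19.        ]
 [607.1016227  171.00158696  19.        ]
 [655.26630924 140.70660225  19.        ]]
```

Run:
```python
from h import *
s=r.state();R=Ro.from_quat(s["orientation"]).as_matrix()
c=np.array([[162,402],[348,402],[155,195],[350,195]])/5+[265,262]
B=back("wrist",c,38,s);b=(B-s["tcp_pos"])@R;print(B,b)
m=b.mean(0);print("centre tool mm",m)
t=back("top",[[279.3,178.3]],30);print("top est",t,(t-s["tcp_pos"])@R)
```

```text
[[630.01452978 134.66865343  38.        ]
 [650.1095409  166.30243434  38.        ]
 [588.5402171  160.22726551  38.        ]
 [608.56960072 191.77938491  38.        ]] [[-143.50558593  -15.03636416  161.60610092]
 [-143.50784364   22.44036714  161.59296689]
 [ -94.79297848  -15.69811641  161.67836896]
 [ -94.7836212    21.6744964   161.66528858]]
centre tool mm [-119.14750731    3.34509574  161.63568134]
top est [[615.97269619 159.86888806  30.        ]] [[-118.15332711   -1.28995083  169.63878475]]
```

{"api": "send_rows", "payload": {"moves": [[-1,0.13,0,0],[-1,0,0,0],[-1,0,0,0],[-1,0,0,0],[-0.16,0,0,0]], "force": 12}}

```text
t: 9.05
tcp_pos: [611.8, 168.6, 203.6]
orientation: [0.281, 0.96, 0.001, 0.004]
ft_force: [0.3, 0.5, 0.3]
opening: 94.0
grasp_force: 0.0
```

{"api": "send_rows", "payload": {"moves": [[0,0,1,0],[0,0,1,0],[0,0,1,0],[0,0,0.8,0],[0,0,0.1,0]]}}

```text
t: 9.47
tcp_pos: [604.9, 170.8, 100.1]
orientation: [0.279, 0.96, -0.001, -0.003]
ft_force: [-0.9, 0.4, -0.2]
opening: 94.0
grasp_force: 0.0
```

{"api": "send_rows", "payload": {"moves": [[0,0,0,0],[0,0,0,0],[0,0,0,0],[0,0,0,0],[0,0,0,0]], "claw": 0}}

```text
t: 9.88
tcp_pos: [608.1, 171.3, 104.5]
orientation: [0.279, 0.96, 0.001, 0.001]
ft_force: [-0.2, -0.4, 0.0]
opening: 64.0
grasp_force: 0.0
```

{"api": "send_rows", "payload": {"moves": [[0,0,0,0],[0,0,0,0],[0,0,0,0],[0,0,0,0],[0,0,0,0]]}}

```text
t: 10.3
tcp_pos: [607.0, 171.0, 102.7]
orientation: [0.279, 0.96, -0.0, -0.0]
ft_force: [-1.5, -0.3, 1.3]
opening: 37.9
grasp_force: 12.0
```

{"api": "send_rows", "payload": {"moves": [[0,0,-1,0],[0,0,-1,0],[0,0,-1,1],[0,0,-1,1],[0,0,-1,1]]}}

```text
t: 10.72
tcp_pos: [606.7, 171.0, 228.3]
orientation: [0.449, 0.893, -0.0, -0.0]
ft_force: [0.2, -0.7, -0.7]
opening: 37.6
grasp_force: 12.0
```

{"api": "send_rows", "payload": {"moves": [[0,0,0,1],[0,0,0,1],[0,0,0,1],[0,0,0,1],[0,0,0,1]]}}

```text
t: 11.13
tcp_pos: [606.8, 171.1, 227.3]
orientation: [0.693, 0.721, -0.0, -0.0]
ft_force: [-1.1, -0.3, -1.1]
opening: 37.8
grasp_force: 12.0
```

{"api": "send_rows", "payload": {"moves": [[0,0,0,1],[0,0,0,1],[0,0,0,1],[0,0,0,1],[0,0,0,0]]}}

```text
t: 11.55
tcp_pos: [606.9, 171.1, 227.2]
orientation: [0.844, 0.537, -0.0, -0.0]
ft_force: [-0.4, -0.1, -0.9]
opening: 38.2
grasp_force: 12.0
```

Run:
```python
from h import *
s=r.state();print(s["tcp_pos"],s["opening"],s["t"])
im=r.grab_frame("wrist");cv2.imwrite("pics/w6.png",im[...,::-1])
g=cv2.cvtColor(im,cv2.COLOR_RGB2GRAY)
print(proj("wrist",[s["tcp_pos"]+Ro.from_quat(s["orientation"]).as_matrix()@[13.5,0,76]],s))
np.set_printoptions(linewidth=220)
print(g[196:290:3,270:356:3])
```

```text
[606.87288662 171.05829406 227.15682305] 38.19183278833916 11.55
[[313.18623534 228.85156526]]
[[190 173 135 155 155 140 144 151 192 190 189 171 181 155 164 157 148 173 186 184 160 141 139 137 133 135 159 195 194]
 [185 139 121 124 123 127 125 125 179 148 128 124 125 124 123 126 121 123 137 150 126 121 119 122 122 125 128 187 189]
 [150 125 122 123 123 122 122 122 119 122 123 124 124 122 123 122 119 123 125 122 123 121 122 121 123 123 124 140 133]
 [124 124 125 126 120 124 121 121 123 122 123 122 122 122 124 121 127 125 123 122 122 123 122 122 123 121 123 125 124]
 [146 123 123 122 123 120 122 123 123 124 124 121 123 122 125 123 122 124 123 123 121 121 120 121 122 123 122 126 147]
 [120 121 122 123 125 122 120 122 117 121 123 121 122 118 123 122 120 125 125 125 120 123 122 124 122 122 122 121 124]
 [120 120 121 123 125 121 118 117 117 118 119 119 123 117 117 117 119 121 121 122 122 120 120 123 123 120 121 120 121]
 [124 124 124 123 123 121 122 117 115  97  75  68  64  60  59  62  64  68  76  99 114 119 122 122 121 118 151 166 176]
 [120 117 123 121 122  82  78  67  58  56  55  56  56
[... 2103 characters left out ...]
 70  73  73  72  54  59  65  68  70  72  73  72  71  71  69  67  65  62  59  73  73  73  70  26  27  26]
 [ 22  20  51  96  73  72  71  56  59  65  67  69  72  72  72  71  70  68  66  65  62  58  72  73  73  76  37  26  26]
 [ 21  21  78 107  73  72  72  55  59  66  68  70  71  72  72  71  69  68  67  65  61  60  72  72  73  80  55  24  26]
 [ 20  19 120 108  71  72  71  56  60  65  68  70  71  71  72  71  69  67  67  64  61  60  72  72  72  84  81  25  25]
 [ 21  22 146 115  72  72  72  57  59  64  67  70  71  71  72  70  68  68  66  63  62  62  73  72  72  84  96  24  25]
 [ 19  30 176 115  71  72  71  57  59  64  68  70  71  71  72  71  68  67  66  63  62  62  72  73  72  91 109  27  22]]
```

Run:
```python
from h import *
g=cv2.cvtColor(cv2.imread("pics/w3.png"),cv2.COLOR_BGR2GRAY)
s0=dict(tcp_pos=np.array([522.2,-312.62,205.6]),orientation=np.array([.625,.7806,0,.001]))
o=np.array([476.5,-326,0]);x=np.array([.2157,-.9765,0]);y=np.array([.9765,.2157,0])
for row in range(80,260,30):
    c=[k for k in range(375,430) if g[row,k]<190 and g[row,k+1:k+6].min()>=190][-1:]
    l=[k for k in range(60,140) if g[row,k]>=150 and g[row,k+1:k+8].max()<150][:1]
    for k in c:
        b=back("wrist",[[k+1,row]],85,s0)[0]-o;print(row,k,"R",b@x,b@y)
s=r.state();R=Ro.from_quat(s["orientation"]).as_matrix()
print(s["tcp_pos"],R[:,0])
W=o+130*y-38*x;print("target",W)
```

```text
80 405 R -101.88222676932594 107.5151735232437
110 403 R -83.0516378750448 107.72243534603791
140 399 R -63.31498897658345 106.6175807856597
170 396 R -42.57531395284887 106.20534687799568
200 393 R -20.691560167787088 105.81763544216018
230 391 R 2.489878769045511 106.1997799518916
[606.88538775 171.05215564 227.22310312] [ 4.19203308e-01  9.07892320e-01 -3.48820756e-04]
target [ 595.2484 -260.852     0.    ]
```

{"api": "send_rows", "payload": {"moves": [[-0.91,0.42,0,1],[-0.85,0.53,0,1],[-0.78,0.62,0,1],[-0.7,0.71,0,1],[-0.61,0.79,0,1]]}}

```text
t: 12.02
tcp_pos: [606.7, 45.2, 227.5]
orientation: [0.965, 0.264, -0.0, -0.0]
ft_force: [0.3, -0.4, -1.1]
opening: 38.1
grasp_force: 12.0
```

{"api": "send_rows", "payload": {"moves": [[-0.51,0.86,0,1],[-0.41,0.91,0,1],[-0.29,0.96,0,0.65],[-0.22,0.97,0,0],[-0.22,0.97,0,0]]}}

```text
t: 12.43
tcp_pos: [606.3, -79.7, 227.5]
orientation: [0.994, 0.11, -0.0, -0.0]
ft_force: [0.1, -0.1, -1.7]
opening: 37.6
grasp_force: 12.0
```

{"api": "send_rows", "payload": {"moves": [[-0.22,0.97,0,0],[-0.22,0.97,0,0],[-0.22,0.97,0,0],[-0.22,0.97,0,0],[-0.22,0.97,0,0]]}}

```text
t: 12.85
tcp_pos: [605.6, -204.0, 227.4]
orientation: [0.994, 0.11, -0.0, -0.0]
ft_force: [0.6, 0.6, -0.9]
opening: 38.1
grasp_force: 12.0
```

Run:
```python
from h import *
s=r.state();R=Ro.from_quat(s["orientation"]).as_matrix()
print(s["tcp_pos"],R[:,0],np.degrees(np.arctan2(R[1,0],R[0,0])))
print(R.T@(np.array([593.8,-261.2,192])-s["tcp_pos"])/25)
```

```text
[ 605.64456811 -204.02273204  227.42314673] [ 9.75637770e-01  2.19387520e-01 -2.39879878e-04] 12.673062044870255
[-0.96365959  2.12785454  1.41651974]
```

{"api": "send_rows", "payload": {"moves": [[0,1,0,0],[0,1,0,0],[-0.5,0.13,0,0],[-0.46,0,0.5,0],[0,0,0.5,0]], "force": 10}}

```text
t: 13.27
tcp_pos: [592.6, -261.1, 202.8]
orientation: [0.994, 0.109, -0.0, 0.0]
ft_force: [0.6, 0.0, -1.1]
opening: 37.7
grasp_force: 10.0
```

{"api": "send_rows", "payload": {"moves": [[0,0,0.3,0],[0,0,0.2,0],[0,0,0.2,0],[0,0,0.2,0],[0,0,0.2,0]]}}

```text
t: 13.68
tcp_pos: [596.4, -258.5, 177.5]
orientation: [0.994, 0.109, 0.003, -0.0]
ft_force: [1.3, 4.0, 8.5]
opening: 38.0
grasp_force: 10.0
```

{"api": "send_rows", "payload": {"moves": [[0,0,0.2,0],[0,0,0.2,0],[0,0,0.2,0],[0,0,0,0]]}}

```text
t: 14.02
tcp_pos: [596.7, -258.4, 162.0]
orientation: [0.994, 0.11, 0.003, -0.0]
ft_force: [3.0, 3.8, 4.2]
opening: 38.1
grasp_force: 10.0
```

Run:
```python
from h import *
s=r.state();im=r.grab_frame("wrist");cv2.imwrite("pics/w7.png",im[...,::-1])
print(s["tcp_pos"],s["ft_force"])
g=cv2.cvtColor(im,cv2.COLOR_RGB2GRAY)
np.set_printoptions(linewidth=220)
print(g[200:320:4,262:364:4])
R=Ro.from_quat(s["orientation"]).as_matrix()
P=lambda q:proj("wrist",np.array(q)@R.T+s["tcp_pos"],s).round(0).tolist()
for ph in (0,20,40,60,90):
    a=np.radians(ph);e=[]
    for l,h in((13.5,-19),(13.5,19),(-40.5,-19),(-40.5,19)): # along +tool x(closed end), up
        e.append([l*np.cos(a)+h*np.sin(a)*1,0,80-( -l*np.sin(a)+h*np.cos(a))])
    print(ph,"closed bot,top; hole bot,top",P(e))
```

```text
[ 596.68343    -258.43620831  162.04190421] [2.98646058 3.83568649 4.21031444]
[[125 124 124 130 133 132 132 122 130 129 129 126 127 127 129 122 127 127 127 124 125 122 126 124 124 126]
 [125 125 127 123 128 127 126 126 129 124 125 125 128 122 126 123 129 127 127 122 126 128 126 123 127 126]
 [127 125 126 128 129 124 124 123 129 127 126 129 126 124 127 123 127 131 125 126 124 125 125 121 122 126]
 [129 127 125 126 123 121 124 125 128 129 127 124 128 127 128 124 126 127 127 126 123 125 121 122 121 120]
 [124 123 127 127 126 128 124 125 128 130 124 126 127 123 128 128 125 125 129 123 124 126 122 124 124 124]
 [122 125 122 123 126 125 123 124 126 125 126 125 122 123 123 126 130 126 125 127 125 122 122 125 126 125]
 [125 123 119 105  84 114 120  96  79  95  99 101 106 106 101  99  97  94 100 122 113  82 107 122 122 127]
 [113  83  75  75  72  50  59  66  70 101 109 112 112 115 113 109  88  76  67  60  45  70  74  74  80 112]
 [ 78  75  74  73  77  78  78  64  67  71  74  89  80  77  79  83  74  68  64  77  76  76  73  73  73  78]
 [ 74  74  74  73  78  77  78  63  66  70  72  74  76  75 
[... 1973 characters left out ...]
]
 [ 56  56  56  56  56  56  56  56  55  55  55  41  40  41  40  41  41  41  40  40  40  41  41  40  41  41]
 [ 68  65  68  69  68  69  68  67  64  65  62  46  46  46  46  46  46  47  45  46  45  46  47  46  46  46]]
0 closed bot,top; hole bot,top [[312.0, 215.0], [312.0, 239.0], [312.0, 287.0], [312.0, 325.0]]
20 closed bot,top; hole bot,top [[312.0, 223.0], [312.0, 225.0], [312.0, 306.0], [312.0, 327.0]]
40 closed bot,top; hole bot,top [[312.0, 234.0], [312.0, 214.0], [312.0, 320.0], [312.0, 318.0]]
60 closed bot,top; hole bot,top [[312.0, 246.0], [312.0, 209.0], [312.0, 327.0], [312.0, 297.0]]
90 closed bot,top; hole bot,top [[312.0, 264.0], [312.0, 209.0], [312.0, 318.0], [312.0, 247.0]]
```

{"api": "send_rows", "payload": {"moves": [[0,0,0.2,0],[0,0,0.2,0],[-0.05,0,0.2,0],[-0.05,0,0.2,0],[0,0,0,0]]}}

```text
t: 14.48
tcp_pos: [594.6, -259.7, 142.4]
orientation: [0.994, 0.109, 0.003, 0.001]
ft_force: [3.5, 3.8, 4.7]
opening: 38.0
grasp_force: 10.0
```

{"api": "send_rows", "payload": {"moves": [[-0.08,0,0,0],[-0.08,0,0,0],[0,0,0,0]]}}

```text
t: 14.73
tcp_pos: [593.3, -260.4, 143.4]
orientation: [0.994, 0.109, 0.007, 0.001]
ft_force: [11.1, 5.2, 2.5]
opening: 37.8
grasp_force: 10.0
```

Run:
```python
from h import *
s=r.state();im=r.grab_frame("wrist");cv2.imwrite("pics/w8.png",im[...,::-1])
print(s["tcp_pos"],s["ft_force"],(s["tcp_pos"]-[476.5,-326,0])@[.9765,.2157,0]-106.3)
g=cv2.cvtColor(im,cv2.COLOR_RGB2GRAY)
np.set_printoptions(linewidth=220)
print(g[196:312:4,262:364:4])
```

```text
[ 593.29476915 -260.42756513  143.37809656] [11.11465098  5.15037893  2.52888794] 21.89406627747333
[[195 198 198 193 185 192 174 141 155 184 147 126 130 178 129 131 124 124 136 155 162 144 146 124 123 121]
 [180 193 200 197 195 187 131 123 129 126 128 128 126 127 125 124 124 123 123 126 126 125 123 121 121 123]
 [123 154 135 146 169 128 121 128 128 126 125 125 124 126 123 122 126 124 125 122 123 123 124 124 124 123]
 [124 122 124 126 125 125 124 128 122 122 124 125 125 120 123 123 126 126 124 120 125 127 124 122 124 124]
 [126 125 127 128 122 123 121 127 124 124 126 128 122 124 126 121 126 129 124 124 122 124 126 120 120 122]
 [123 124 123 121 120 122 123 125 126 125 118 113 108 108 113 118 121 124 126 124 122 123 120 121 120 120]
 [123 127 123 123  97 101 101 116  91  92  94  96  97  97  95  93  90  90 120 103 101 104 112 122 120 122]
 [124 120 123  98  70  80  91  66  81  92  94  95  97  97  94  93  90  86  83  91  96  69  80 122 123 124]
 [113  82  74  70  69  69  68  61  72  93  94  94  96  96  94  93  90  86  82  87  69  68  68  73  80 113]
 [ 77  74  74  70  68  70  67  60  73
[... 1403 characters left out ...]
  62  62  61  59  59  58  54  53  62  63  61  51  20  68]
 [ 62  31  56  63  62  63  53  55  60  61  62  61  61  61  61  61  59  58  54  53  62  62  62  56  29  61]
 [ 58  30  59  62  63  63  53  54  59  60  60  61  61  62  61  60  59  57  53  52  61  62  62  56  29  58]
 [ 56  29  62  62  62  60  52  54  60  60  61  62  61  61  61  60  59  58  53  52  61  61  62  58  30  55]
 [ 56  31  62  62  62  59  53  54  59  60  61  62  61  61  61  60  58  57  54  52  60  61  62  60  29  57]
 [ 45  30  51  50  50  49  45  46  50  50  50  51  51  51  50  49  50  48  44  44  49  50  49  49  29  45]
 [ 39  41  40  39  39  39  39  40  38  39  38  39  33  33  34  34  33  33  32  33  31  33  32  32  32  33]]
```

Run:
```python
from h import *
s=r.state();R=Ro.from_quat(s["orientation"]).as_matrix()
P=lambda q:proj("wrist",np.array(q)@R.T+s["tcp_pos"],s)[:,1].round(0)
for off in(0,-5,-10):
  for ph in (0,30,50,60,70,80,90,100):
    a=np.radians(ph);e=[]
    for l,h in((13.5,17),(9.5,19),(-36.5,19),(-40.5,17),(13.5,-17)):
        h+=off
        e.append([l*np.cos(a)+h*np.sin(a),0,78-(-l*np.sin(a)+h*np.cos(a))])
    print(off,ph,"bodyC,keyC,keyH,bodyH,bodyCbot",P(e))
for n in(6,7,8):
    g=cv2.cvtColor(cv2.imread(f"pics/w{n}.png"),cv2.COLOR_BGR2GRAY)
    print(n,"centre",g[196:304:3,308:316].mean(1).round().astype(int)); print("  key",g[196:304:3,276:284].mean(1).round().astype(int))
```

```text
0 0 bodyC,keyC,keyH,bodyH,bodyCbot [239. 248. 321. 325. 217.]
0 30 bodyC,keyC,keyH,bodyH,bodyCbot [221. 228. 318. 326. 229.]
0 50 bodyC,keyC,keyH,bodyH,bodyCbot [214. 218. 303. 313. 240.]
0 60 bodyC,keyC,keyH,bodyH,bodyCbot [212. 215. 291. 301. 246.]
0 70 bodyC,keyC,keyH,bodyH,bodyCbot [211. 213. 277. 287. 251.]
0 80 bodyC,keyC,keyH,bodyH,bodyCbot [212. 212. 261. 271. 257.]
0 90 bodyC,keyC,keyH,bodyH,bodyCbot [213. 213. 246. 254. 263.]
0 100 bodyC,keyC,keyH,bodyH,bodyCbot [216. 214. 230. 236. 268.]
-5 0 bodyC,keyC,keyH,bodyH,bodyCbot [235. 244. 315. 319. 214.]
-5 30 bodyC,keyC,keyH,bodyH,bodyCbot [222. 229. 317. 324. 230.]
-5 50 bodyC,keyC,keyH,bodyH,bodyCbot [218. 223. 305. 315. 243.]
-5 60 bodyC,keyC,keyH,bodyH,bodyCbot [218. 221. 296. 306. 250.]
-5 70 bodyC,keyC,keyH,bodyH,bodyCbot [218. 220. 284. 294. 257.]
-5 80 bodyC,keyC,keyH,bodyH,bodyCbot [219. 220. 270. 279. 263.]
-5 90 bodyC,keyC,keyH,bodyH,bodyCbot [221. 220. 255. 264. 269.]
-5 100 bodyC,keyC,keyH,bodyH,bodyCbot [224. 222. 241. 247. 275.]
-10 0 bodyC,keyC,keyH,bodyH,bodyCbot [232. 240. 310. 313. 212.]
-10 30 bodyC,keyC,ke
[... 662 characters left out ...]
  61  66
  64  62  62  60  59  58  58  58  61  82  94 104 111 116 121 120 126 128]
7 centre [128 128 126 124 125 128 128 125 123 100 114 107  82  76  76  75  76  75
  75  75  75  75  74  75  75  75  75  75  75  76  75  75  75  76  76  76]
  key [199 149 126 128 127 123 124 127 126 110  70  66  77  77  77  77  77  76
  76  76  76  76  76  76  77  76  76  77  77  77  77  77  77  77  77  77]
8 centre [152 127 127 125 123 122 125  96  97  97  96  96  96  84  67  66  66  65
  64  64  64  64  63  63  63  62  62  62  62  62  62  62  61  62  62  61]
  key [188 193 182 132 125 123 122 121 100  83  69  69  69  68  68  67  66  66
  66  65  64  64  64  64  64  64  63  63  63  62  62  62  62  61  61  60]
```

{"api": "send_rows", "payload": {"moves": [[0,0,0.2,0],[0,0,0.2,0],[0,0,0.2,0],[0,0,0.2,0],[0,0,0,0]]}}

```text
t: 15.2
tcp_pos: [588.1, -261.2, 119.5]
orientation: [0.994, 0.109, 0.0, 0.0]
ft_force: [3.6, -0.8, 0.5]
opening: 37.8
grasp_force: 10.0
```

```bash
cat > k.py <<'E'
from h import *
import sys
n=sys.argv[1]
s=r.state();im=r.grab_frame("wrist");cv2.imwrite(f"pics/{n}.png",im[...,::-1])
print(s["t"],s["tcp_pos"],s["ft_force"],"a",(s["tcp_pos"]-[476.5,-326,0])@[.9765,.2157,0]-106.3)
g=cv2.cvtColor(im,cv2.COLOR_RGB2GRAY)
for nm,c in(("centre",308),("groove",292),("key",276)):print(nm,g[196:304:3,c:c+8].mean(1).round().astype(int))
E
python3 k.py w9
```

```text
15.2 [ 588.09442556 -261.21637734  119.52201638] [ 3.5966611  -0.83654758  0.50405485] a 16.64578396839947
centre [139 127 128 122  75  72  72  71  70  70  70  69  68  68  68  63  59  54
  52  52  52  52  51  51  51  50  50  55  75  72  68  51  49  49  49  49]
groove [165 139 130 128 121  87  64  65  65  65  65  64  65  63  61  56  52  52
  51  50  51  50  50  50  50  50  49  49  56  71  71  68  57  46  44  45]
key [196 157 140 124  86  79  76  74  72  66  62  58  56  56  55  55  57  58
  56  53  52  52  51  53  69  69  70  70  70  54  46  53  60  66  69  69]
```

{"api": "send_rows", "payload": {"moves": [[0,0,0.2,0],[-0.04,0,0.2,0],[-0.06,0,0.1,0],[-0.08,0,0,0],[0,0,0,0]]}}

```text
t: 15.67
tcp_pos: [583.0, -262.3, 106.6]
orientation: [0.994, 0.108, 0.0, -0.0]
ft_force: [6.4, 0.6, -2.7]
opening: 38.0
grasp_force: 10.0
```

```bash
python3 k.py w10
```

```text
15.6667 [ 582.99231219 -262.28429906  106.55678731] [ 6.41182252  0.57213126 -2.65146592] a 11.433219546932534
centre [174 130 127  78  64  63  63  62  62  61  60  60  59  59  58  58  57  56
  56  55  61  87  78  72  56  46  45  45  44  45  44  44  44  44  44  44]
groove [129 132 129 124  93  59  57  58  57  56  57  58  56  57  58  58  58  56
  54  51  49  58  78  77  74  67  51  43  42  42  42  42  42  42  42  42]
key [198 194 140  83  76  70  66  63  62  62  61  59  57  58  58  58  60 109
 108 101  77  74  71  53  49  58  64  70  72  72  72  72  71  71  71  68]
```

{"api": "send_rows", "payload": {"moves": [[-0.08,0,0,0],[-0.08,0,0,0],[0,0,0,0]]}}

```text
t: 15.97
tcp_pos: [582.4, -262.4, 106.7]
orientation: [0.994, 0.108, 0.005, 0.0]
ft_force: [16.7, 1.7, -10.2]
opening: 38.2
grasp_force: 15.7
```

```bash
python3 k.py w11
```

```text
15.9667 [ 582.35538651 -262.38765677  106.74963933] [ 16.68874801   1.66756319 -10.1583518 ] a 10.788967362701484
centre [174 130 126  73  64  62  62  62  61  61  60  60  59  59  58  58  58  56
  56  56 118 115  76  70  48  45  45  45  44  45  44  44  44  44  44  44]
groove [129 131 138 127  86  58  58  58  58  58  58  58  56  57  58  57  58  57
  58  57  57  82  79  76  72  60  45  42  42  42  42  42  42  42  42  42]
key [198 193 145  90  76  69  65  64  63  62  62  61  60  59  59  58  78 114
 106 104  75  75  66  48  54  61  67  71  72  72  72  72  71  71  70  66]
```

```bash
cat > fit.py <<'E'
from h import *
import sys
from scipy.optimize import least_squares
n=sys.argv[1]
g=cv2.cvtColor(cv2.imread(f"pics/{n}.png"),cv2.COLOR_BGR2GRAY).astype(float)
np.set_printoptions(linewidth=200)
print("centre",g[198:216,308:316].mean(1).round().astype(int),"key",g[198:216,270:276].mean(1).round().astype(int))
print("bodyH 240+",g[235:290,308:316].mean(1).round().astype(int),"keyH",g[235:270,270:276].mean(1).round().astype(int))
print("widths row250",g[250,255:370:1].astype(int)); print("row 212",g[212,255:370].astype(int))
E
python3 fit.py w11
```

```text
centre [138 130 128 127 126 117  95  73  65  64  64  64  63  62  63  62  62  62] key [197 198 199 200 200 197 190 183 181 179 175 170 168 162 144 128 120 116]
bodyH 240+ [ 59  59  59  58  58  58  58  57  57  58  57  56  56  57  56  56  56  56  56  60  82 118 135 133 115  93  80  76  74  72  70  65  55  48  46  45  45  45  45  45  45  45  45  45  45  44  45  45  45
  45  44  44  44  44  44] keyH [61 60 59 59 57 55 53 52 54 65 75 80 81 79 77 76 75 75 76 75 75 75 74 71 64 54 43 36 30 28 27 27 26 25 27]
widths row250 [ 73  72  72  72  72  72  72  72  72  72  71  69  68  72  76  76  76  76  76  76  76  77  79  87 111 133 136 124 105  85  68  54  49  48  48  49  50  55  57  58  58  58  58  58  58  57  57  57  58
  58  56  57  57  57  55  57  56  56  56  56  55  55  56  55  54  53  54  53  53  52  49  48  48  47  47  47  47  46  47  46  46  46  46  46  45  46  46  47  51  62  71  74  76  75  76  75  75  76
  76  76  76  76  76  76  71  69  69  71  70  71  72  71  71  71  71]
row 212 [170 145 146 155 158 161 174 187 190 192 194 197 201 201 194 177 160 151 139 126 112  92  71  65  64  63  64  64  64  63  63  63  64  60  56  55  55  56  55  54  55  57  60  62  63  64  64  64  63
  64  64  64  63  64  63  63  62  62  63  62  63  61  62  62  62  61  60  60  60  61  60  60  59  59  59  61  63  63  63  63  62  61  61  62  63  63  63  63  63  63  63  62  63  63  67  82 105 119
 123 125 128 129 129 129 127 125 123 122 122 121 122 122 122 122 122]
```

```bash
cat > fit2.py <<'E'
from h import *
from scipy.optimize import least_squares
def fit(obs,s):
    R=Ro.from_quat(s["orientation"]).as_matrix()
    L=np.array([[27,17],[-27,17],[-27,11],[-23,19.]]) # (toward closed, toward camera side)
    def pts(p):
        a=p[0];l,h=L.T
        return np.c_[p[1]+l*np.cos(a)+h*np.sin(a),[0,0,0,-17],p[2]-(-l*np.sin(a)+h*np.cos(a))]
    f=lambda p:proj("wrist",pts(p)@R.T+s["tcp_pos"],s)[:,1]-obs
    q=least_squares(f,[1.5,0,65]);print("phi",np.degrees(q.x[0]),"centre x,z tool",q.x[1:],"res",q.fun)
if __name__=="__main__":
    import sys
    fit([float(v) for v in sys.argv[1:5]],r.state())
E
python3 fit2.py 204 254.5 266.5 244
```

```text
phi 85.71805590288348 centre x,z tool [ 8.20366078 53.26961897] res [-0.04989223 -0.59341493  0.19283512  0.45053427]
```

{"api": "send_rows", "payload": {"moves": [[0.3,0,0,0],[0.3,0,-0.5,0],[0,0,-1,0],[0,0,-1,0],[0,0,-1,0]], "force": 10}}

```text
t: 16.43
tcp_pos: [592.0, -259.7, 194.0]
orientation: [0.994, 0.109, -0.003, -0.001]
ft_force: [0.4, 0.8, -0.9]
opening: 38.1
grasp_force: 10.0
```

{"api": "send_rows", "payload": {"moves": [[0,0,-0.5,0],[0,0,0,-1],[0,0,0,-1],[0,0,0,-1],[0,0,0,-1]]}}

```text
t: 16.85
tcp_pos: [592.5, -259.9, 206.2]
orientation: [0.939, 0.345, -0.002, -0.001]
ft_force: [0.3, -0.1, -1.0]
opening: 38.0
grasp_force: 10.0
```

{"api": "send_rows", "payload": {"moves": [[0,0,0,-1],[0,0,0,-1],[0,0,0,-1],[0,0,0,-1],[0,0,0,-1]]}}

```text
t: 17.27
tcp_pos: [592.4, -259.9, 205.9]
orientation: [0.795, 0.607, -0.001, -0.002]
ft_force: [-0.3, 1.3, -1.0]
opening: 37.8
grasp_force: 10.0
```

{"api": "send_rows", "payload": {"moves": [[0,0,0,-1],[0,0,0,-1],[0,0,0,-1],[0,0,0,-1],[0,0,0,-0.1]]}}

```text
t: 17.68
tcp_pos: [592.5, -259.9, 206.0]
orientation: [0.625, 0.781, -0.001, -0.002]
ft_force: [0.2, -0.2, -1.3]
opening: 37.8
grasp_force: 10.0
```

```bash
python3 k.py w12; python3 fit.py w12
python3 - <<'E'
from h import *
s=r.state();R=Ro.from_quat(s["orientation"]).as_matrix()
print(R[:,0],R.T@(np.array([560.3,-261.4,175])-s["tcp_pos"])/25)
# rim edges seen from top image, printer x=-45
g=cv2.cvtColor(cv2.imread("pics/top2.png"),cv2.COLOR_BGR2GRAY)
o=np.array([476.5,-326,85]);x=np.array([.2157,-.9765,0]);y=np.array([.9765,.2157,0])
yy=np.arange(70,124,2.);P=proj("top",[o-45*x+t*y for t in yy]);print(list(zip(yy.astype(int).tolist(),[int(cv2.getRectSubPix(g,(1,1),(float(a),float(b)))[0,0]) for a,b in P])))
E
```

```text
17.6833 [ 592.53702672 -259.88274125  205.99846395] [ 0.20677035 -0.18708052 -1.26077505] a 21.271649305935895
centre [158 157 154  92  78  78  77  77  77  76  76  75  75  75  75  74  74  74
  74  74 136 146  94  88  63  61  61  61  60  61  61  61  61  62  62  62]
groove [151 152 149 149 108  72  72  71  71  70  70  70  70  70  68  66  64  63
  62  62  63  84  97  93  90  77  60  54  54  55  56  56  56  57  57  58]
key [99 95 87 82 79 76 75 75 74 73 70 65 65 65 61 60 68 89 90 91 91 90 81 60
 66 76 82 89 90 90 90 90 89 90 89 84]
centre [158 157 156 155 154 144 118  92  80  78  78  78  78  78  78  78  77  78] key [100  99  99  99  99  98  98  98  98  98  98  97  97  96  96  95  94  93]
bodyH 240+ [ 75  74  74  75  74  74  74  74  74  74  74  74  74  74  74  74  74  73  74  77  97 136 163 164 146 120 101  94  92  90  88  83  72  63  60  60  61  61  61  61  61  61  61  61  61  60  60  61  61
  61  61  61  61  61  61] keyH [61 61 60 60 60 60 60 59 62 72 84 90 92 92 91 91 90 91 91 90 90 90 90 87 80 68 54 41 33 30 29 28 28 28 28]
widths row250 [ 87  87  87  87  86  86  88  87  87  87  86  8
[... 554 characters left out ...]
 75  73  68  68  70  71  72  72  72  72  70  72  71  73  73  73  74
  74  75  75  76  76  77  77  77  77  78  79  79  78  80  79  79  79  80  79  79  80  80  80  80  79  78  75  72  71  72  73  72  71  71  77  81  82  83  83  83  84  84  85  84  85  89 109 138 154
 156 155 155 155 156 155 156 156 157 157 157 158 158 159 159 159 157]
[-0.21594692  0.97640307  0.00199512] [ 0.21913627 -1.27664086  1.25079066]
[(70, 38), (72, 39), (74, 40), (76, 40), (78, 40), (80, 41), (82, 40), (84, 34), (86, 26), (88, 29), (90, 48), (92, 70), (94, 83), (96, 85), (98, 84), (100, 84), (102, 83), (104, 81), (106, 75), (108, 81), (110, 108), (112, 127), (114, 133), (116, 133), (118, 132), (120, 132), (122, 132)]
```

{"api": "send_rows", "payload": {"moves": [[0.22,-0.6,0,0],[0,-0.6,0,0],[0,0,0.5,0],[0,0,0.5,0],[0,0,0.3,0]]}}

```text
t: 18.15
tcp_pos: [562.7, -260.7, 172.5]
orientation: [0.626, 0.78, -0.0, -0.002]
ft_force: [0.1, -0.0, -0.4]
opening: 37.8
grasp_force: 10.0
```

{"api": "send_rows", "payload": {"moves": [[0,0,0.1,0],[0,0,0.1,0],[0,0,0,0]]}}

```text
t: 18.4
tcp_pos: [563.6, -260.9, 169.1]
orientation: [0.626, 0.78, -0.0, -0.001]
ft_force: [0.0, -0.6, 0.3]
opening: 38.4
grasp_force: 10.0
```

{"api": "send_rows", "payload": {"moves": [[0,0,0.08,0],[0,0,0.08,0],[0,0,0,0]]}}

```text
t: 18.65
tcp_pos: [563.6, -261.2, 166.1]
orientation: [0.626, 0.78, -0.0, 0.0]
ft_force: [-0.4, 0.2, -0.7]
opening: 37.6
grasp_force: 10.0
```

{"api": "send_rows", "payload": {"moves": [[0,0,0.08,0],[0,0,0,0]]}}

```text
t: 18.82
tcp_pos: [563.5, -261.2, 164.1]
orientation: [0.626, 0.78, 0.0, 0.0]
ft_force: [-0.7, -0.2, -0.7]
opening: 38.2
grasp_force: 10.0
```

{"api": "send_rows", "payload": {"moves": [[0,0,0.08,0],[0,0,0,0]]}}

```text
t: 18.98
tcp_pos: [563.6, -261.4, 163.6]
orientation: [0.626, 0.78, -0.0, 0.0]
ft_force: [-1.9, 0.9, 5.1]
opening: 38.2
grasp_force: 10.0
```

{"api": "send_rows", "payload": {"moves": [[0,0,0.08,0],[0,0,0,0]]}}

```text
t: 19.15
tcp_pos: [563.7, -261.8, 162.6]
orientation: [0.626, 0.78, -0.0, 0.001]
ft_force: [-4.1, 0.7, 9.5]
opening: 38.0
grasp_force: 10.0
```

{"api": "send_rows", "payload": {"moves": [[0,0,0.08,0],[0,0,0,0]]}}

```text
t: 19.32
tcp_pos: [563.9, -262.3, 161.2]
orientation: [0.626, 0.78, -0.001, 0.001]
ft_force: [-4.5, -0.2, 10.0]
opening: 37.6
grasp_force: 10.0
```

```bash
python3 k.py w13; python3 fit.py w13 | head -6
```

```text
19.3167 [ 563.87031032 -262.29402701  161.23873606] [-4.54169735 -0.23834428  9.98948878] a -7.2415135968020365
centre [160 159 144  80  78  78  77  77  77  77  77  77  76  76  75  75  75  75
  74  75  77 104 100  93  88  65  61  61  61  61  61  61  61  61  62  61]
groove [118 116 115 107  74  72  71  71  71  71  70  71  71  69  67  66  66  65
  63  61  61  63  86  96  92  89  75  58  55  55  56  56  56  56  57  57]
key [131  95  80  77  76  76  76  76  76  70  68  68  66  61  60  60  59  63
  80  83  90  90  90  79  65  72  82  88  90  90  89  88  89  89  89  89]
centre [160 159 159 157 144 116  90  80  78  78  78  78  78  78  78  78  77  78] key [140 138 131 114  99  93  92  91  90  88  83  78  72  62  57  56  57  57]
bodyH 240+ [ 76  76  76  75  76  75  75  75  75  75  75  75  75  74  73  74  75  75  75  75  75  77  83  91 104 107 104 100  97  94  93  91  90  88  84  74  65  61  61  61  61  61  61  61  61  61  61  61  61
  61  61  61  61  61  61] keyH [61 61 61 61 61 61 61 61 61 61 60 62 68 82 88 91 91 91 91 91 90 90 90 90 90 90 90 88 82 72 58 44 36 33 32]
widths row250 [ 87  88  87  88  88  87  87  88  87  87  88  90  90  91  90  91  91  90  91  92  91  91  92  91  90  86  74  61  54  56  55  55  55  54  56  57  60  60  61  61  61  62  63  68  70  73  73  73  73
  73  73  73  72  70  72  73  74  75  75  76  76  75  75  76  76  75  75  76  75  74  75  76  76  75  76  76  75  75  74  72  69  67  67  67  68  67  67  69  89 115 134 142 143 143 135 117 100  95
  95  95  95  95  95  95  94  91  92  92  94  95  94  94  93  95  95]
```

```bash
python3 fit2.py 203 257.5 269.5 247.5; python3 fit2.py 204 255 267 244
```

```text
phi 83.24691075617878 centre x,z tool [ 8.50326069 54.52929943] res [-0.01492407 -0.17938673  0.0591637   0.13517277]
phi 85.96994019972747 centre x,z tool [ 9.89039176 51.20316008] res [-0.06782079 -0.80124446  0.2600343   0.60899118]
```

{"api": "send_rows", "payload": {"moves": [[0,0,-0.1,0],[0,0,0,0],[0,0,0,0]], "claw": 0.48}}

```text
t: 19.62
tcp_pos: [563.6, -261.3, 160.9]
orientation: [0.626, 0.78, 0.0, 0.0]
ft_force: [-0.2, 0.2, -0.8]
opening: 44.9
grasp_force: 0.0
```

```bash
python3 k.py w14; python3 fit.py w14
```

```text
19.6167 [ 563.63431005 -261.26527373  160.8624956 ] [-0.15437967  0.17813999 -0.80601819] a -7.250065776515726
centre [160 159 155  77  69  68  68  68  68  68  68  68  68  66  67  68 119 178
 164 145 122  97 103  71  57  57  57  57  56  57  57  57  57  56  57  57]
groove [121 118 115 109  74  65  64  64  64  64  64  63  63  62  62  63  63 106
 158 119 106  90  69  54  53  52  53  53  53  53  53  53  53  54  61  82]
key [130  98  76  70  67  67  67  66  66  65  62  63  63 110  90  94  95  95
  94  80  67  77  85  91  93  93  92  91  91  91  91  91  91  88  84  90]
centre [159 159 159 159 155 137 103  77  69  69  69  69  69  68  68  68  68  68] key [142 139 133 127 122 112 100  94  92  91  90  86  81  76  71  62  57  56]
bodyH 240+ [ 66  66  66  67  67  66  68  72  85 119 160 178 178 174 169 164 157 151 145 141 136 122 107  99  97  98  99 103 103  89  71  61  58  57  57  57  57  57  57  57  57  57  57  57  57  56  57  57  57
  56  57  57  57  57  57] keyH [88 96 98 97 97 96 96 95 95 94 95 94 94 94 92 83 70 57 44 34 28 27 28 28 29 30 32 33 34 36 38 40 44 48 52]
widths row250 [ 88  88  8
[... 224 characters left out ...]
61 163 163 163 164 165 166 166 166 167 168 167 168 168 168 168 169 168 168 163 154 135 109  85  70  70  82 104 124 139 147 150 150 151 151 152 152 152 153 151
 144 131 114 103 100  95  92  91  93  94  94  94  94  94  94  94  95]
row 212 [126 113  92  80  75  70  67  67  69  70  70  71  72  72  73  73  73  73  72  68  67  67  67  66  67  66  66  67  66  66  67  67  66  64  63  65  66  66  65  66  65  63  64  63  66  65  65  66  66
  65  66  68  67  67  68  69  68  68  68  69  69  70  69  70  70  71  70  71  71  71  71  70  69  67  65  64  65  65  66  66  66  64  65  68  71  74  74  75  75  74  74  76  75  75  76  84 110 138
 153 157 158 157 156 157 159 160 160 157 156 156 156 158 159 161 163]
```

```bash
python3 fit2.py 203.7 244 264.5 235.5; python3 fit2.py 203.7 244 256 235.5
```

```text
phi 94.16094162681667 centre x,z tool [21.57072383 24.0187874 ] res [ 0.1297525   1.35083091 -0.42131666 -1.05820986]
phi 88.46386807705143 centre x,z tool [ 7.09957853 63.4377145 ] res [-0.01632696 -0.19809012  0.06187207  0.15252562]
```

{"api": "send_rows", "payload": {"moves": [[0.14,0,0,0],[0.14,0,0,0],[0,0,0,0]]}}

```text
t: 19.92
tcp_pos: [561.6, -253.4, 160.1]
orientation: [0.625, 0.78, 0.0, -0.001]
ft_force: [-0.4, 0.8, -0.1]
opening: 45.1
grasp_force: 0.0
```

{"api": "send_rows", "payload": {"moves": [[0,0,0,0],[0,0,0,0],[0,0,0,0],[0,0,0,0]], "claw": 0, "force": 15}}

```text
t: 20.25
tcp_pos: [561.9, -254.4, 160.5]
orientation: [0.626, 0.78, -0.0, -0.0]
ft_force: [0.2, -0.9, -0.5]
opening: 37.7
grasp_force: 15.0
```

```bash
python3 k.py w15; python3 fit.py w15
```

```text
20.25 [ 561.88317815 -254.37718486  160.46981702] [ 0.23546465 -0.9247065  -0.47766657] a -7.4742853116420065
centre [154 154 154 154 153 153 152  92  66  66  65  65  65  65  64  65  64  64
  61  58  56  57  88 104  96  89  94  87  56  55  55  55  55  55  55  55]
groove [112 112 118 118 114 108 105 102  75  63  62  62  59  57  56  56  56  56
  56  56  56  55  56  82 100  96  91  80  60  51  51  51  51  51  51  52]
key [147 146 145 142 119  92  80  70  64  59  58  57  57  56  56  56  56  55
  57  87  89  92  91  91  87  67  64  75  82  89  90  90  89  89  89  89]
centre [154 154 154 154 154 154 154 154 154 153 153 153 153 153 153 153 152 147] key [145 144 144 142 136 132 128 117 102  93  91  90  90  90  90  90  89  89]
bodyH 240+ [ 65  65  65  64  65  64  65  64  64  64  64  64  64  63  62  61  60  59  58  57  56  56  56  56  57  60  69  88 103 106 104 102  99  96  94  91  89  88  89  94  99 100  87  68  58  56  55  55  55
  55  55  55  55  55  55] keyH [67 65 64 62 60 59 58 57 56 56 56 55 55 55 55 58 72 84 92 94 93 93 92 92 92 92 91 91 91 90 89 84 70 55 41]
widths row250 [86 86 86 86 86 86 86 87 86 86 84 79 68 61 58 59 59 58 58 58 58 58 58 58 58 59 57 54 52 52 51 53 52 52 53 53 53 53 55 56 56 56 57 57 56 56 57 57 56 57 56 57 57 56 58 59 61 62 64 65 64 64 65 65 65 65
 65 64 65 64 65 64 62 58 58 57 58 57 58 58 59 58 59 58 59 58 57 58 61 65 68 67 64 63 62 62 62 63 63 63 63 63 64 68 80 88 92 92 93 93 92 92 92 92 93]
row 212 [164 139  97  84  91  99 102 102 105 105 106 106 100  89  88  89  90  90  90  90  91  91  91  91  90  91  91  91  91  90  91  91  91  93 102 108 105  94  79  75  91 111 122 133 142 148 151 151 152
 152 152 152 152 152 152 153 153 153 153 154 154 153 154 154 154 154 153 150 142 134 124 115 106 116 140 153 156 155 154 152 152 154 157 156 155 153 151 150 151 151 152 152 154 155 156 156 156 155
 154 153 154 154 155 157 157 159 159 158 156 153 152 152 153 154 155]
```

```bash
python3 fit2.py 216.8 262 277.5 251; python3 fit2.py 216.8 262 274 251
```

```text
phi 93.50135500116481 centre x,z tool [11.04879959 34.31126788] res [-0.04005283 -0.43993084  0.1389219   0.34073109]
phi 90.86161075452804 centre x,z tool [ 4.14643187 50.68950442] res [-0.0933229  -1.09114275  0.34482684  0.83918089]
```

{"api": "send_rows", "payload": {"moves": [[0,0,-0.5,0],[0,0,-1,0],[0,0,-1,0],[0,0,-1,0],[0,0,0,0]]}}

```text
t: 20.72
tcp_pos: [564.8, -256.1, 255.8]
orientation: [0.626, 0.78, 0.001, 0.006]
ft_force: [1.0, 0.1, -0.3]
opening: 37.7
grasp_force: 15.0
```

```bash
python3 k.py w16; python3 fit.py w16;python3 - <<'E'
from h import *
s=r.state();R=Ro.from_quat(s["orientation"]).as_matrix()
print(s["tcp_pos"])
# ellipse of hole: darkest blob
g=cv2.cvtColor(cv2.imread("pics/w16.png"),cv2.COLOR_BGR2GRAY)
print(g[240:306:3,258:368:4])
E
```

```text
20.7167 [ 564.81781421 -256.13713387  255.75324445] [ 1.02747462  0.11463384 -0.29844732] a -4.988234199891011
centre [ 97  96  96  95  94  94  93  75  67  67  66  66  66  66  65  65  64  65
  64  62  58  58  88 106  98  91  95  89  57  56  56  56  57  56  57  57]
groove [ 73  72  72  72  71  71  70  70  66  63  61  60  59  58  57  56  56  56
  56  56  56  56  57  82 102  98  92  82  62  52  52  52  53  53  53  53]
key [52 51 50 50 48 48 52 55 56 56 56 56 56 55 56 55 55 54 57 88 90 94 93 92
 89 69 64 76 83 90 92 91 91 90 91 90]
centre [97 96 96 96 96 95 95 95 95 94 94 95 94 94 94 93 93 92] key [50 50 50 49 49 50 49 48 48 48 48 47 47 47 47 46 46 45]
bodyH 240+ [ 66  65  65  65  65  65  65  65  65  64  64  64  65  65  65  64  64  63  62  61  60  58  58  58  58  61  69  88 104 108 106 104 101  98  96  93  91  89  90  95 101 102  89  70  59  57  56  56  56
  56  56  56  56  57  56] keyH [66 65 63 61 60 58 58 56 56 55 55 55 55 55 55 58 71 85 93 94 95 94 94 93 93 93 93 92 92 92 91 85 71 56 42]
widths row250 [87 87 87 87 87 87 87 87 87 86 86 79 68 60 59 59 59 59 58 58 58 58 58 58 58 58 57 5
[... 2655 characters left out ...]
 87  81  38  20  83  92  91  84  50  52  53  54  56  56  57  58  58  57
   57  56  80  93  93  88  39  47  86  91]
 [ 87  75  37  22  88  92  89  62  50  53  53  54  55  57  57  58  58  56
   57  56  60  92  93  93  41  47  82  91]
 [ 87  73  38  21  87  91  90  55  50  53  54  54  56  56  57  57  57  58
   57  56  54  92  93  93  39  47  80  91]
 [ 86  72  39  23  87  92  90  57  51  52  54  56  57  58  57  58  58  58
   57  55  56  92  93  92  37  48  79  91]
 [ 84  72  40  23  85  91  91  57  51  53  54  55  57  58  58  58  58  58
   57  57  57  93  93  92  37  48  79  89]
 [ 76  69  41  27  83  88  88  60  50  52  54  55  54  57  57  57  57  57
   57  56  59  91  90  88  37  49  77  82]]
```

```bash
cat > ring.py <<'E'
from h import *
import sys
from scipy.optimize import least_squares
from scipy.ndimage import gaussian_filter
def ring(n,s,c0,show=True):
    g=gaussian_filter(cv2.cvtColor(cv2.imread(f"pics/{n}.png"),cv2.COLOR_BGR2GRAY).astype(float),.7)
    K,d,_,_=cam("top");K=r.calibration("wrist")["mtx"];d=r.calibration("wrist")["distortion"]
    M=r.calibration("wrist")["mount"]
    P,lab=[],[]
    for th in np.radians(np.arange(-175,180,5)):
        u=np.array([np.cos(th),np.sin(th)]);rr=np.arange(8,62,.5)
        q=c0+rr[:,None]*u*[1,.8];q=q[(q[:,1]<300)]
        if len(q)<20: continue
        v=cv2.remap(g,q[:,0].astype(np.float32)[None],q[:,1].astype(np.float32)[None],cv2.INTER_LINEAR)[0]
        dv=np.gradient(v)
        i=int(np.argmax(dv>4.)) if (dv>4.).any() else None
        if i is None: continue
        i=i+int(np.argmax(dv[i:i+8]));P.append(q[i]);lab.append(0)
        j=np.where(dv[i+6:]<-4)[0]
        if len(j): 
            j=i+6+j[0];j=j+int(np.argmin(dv[j:j+8]));P.append(q[j]);lab.append(1)
    P=np.array(P);lab=np.array(lab)
    D=np.c_[cv2.undistortPoints(P.reshape(-1,1,2),K,d).reshape(-1,2),np.ones(len(P))]@M[:3,:3].T;C=M[:3,3]
    def f(p):
        nrm=np.array([np.sin(p[3]),np.sin(p[4]),-np.sqrt(max(0,1-np.sin(p[3])**2-np.sin(p[4])**2))]);c=p[:3]
        X=C+D*(((c-C)@nrm)/(D@nrm))[:,None]
        return np.linalg.norm(X-c,axis=1)-np.where(lab==1,17,p[5])
    q=least_squares(f,[5,0,30,0,0,11],loss="soft_l1",f_scale=.4)
    print("centre tool",q.x[:3].round(1),"tilt deg toward tool x,y",np.degrees(q.x[3:5]).round(1),"rin",q.x[5].round(2),"rms",np.median(abs(f(q.x))).round(2),len(P),(lab==1).sum())
ring(sys.argv[1],r.state(),np.array([float(sys.argv[2]),float(sys.argv[3])]))
E
python3 ring.py w16 312 295;python3 ring.py w16 312 292; python3 ring.py w12 312 290
```

```text
centre tool [ 3.8 -0.7 24.6] tilt deg toward tool x,y [-1.   0.4] rin 11.5 rms 0.17 74 36
centre tool [ 3.8 -0.7 24.8] tilt deg toward tool x,y [-1.8  0.2] rin 11.47 rms 0.17 80 38
centre tool [ 5.9 -0.5 27.4] tilt deg toward tool x,y [-4.4  0.5] rin 11.63 rms 0.13 76 36
```

{"api": "send_rows", "payload": {"moves": [[0.5,0,0,0],[0.8,0,0,0],[0.8,0,0,0],[0.8,0,0,0],[0.8,0,0,0]]}}

```text
t: 21.18
tcp_pos: [540.0, -161.9, 245.7]
orientation: [0.626, 0.78, -0.0, -0.003]
ft_force: [0.7, 0.9, -0.4]
opening: 37.2
grasp_force: 15.0
```

{"api": "send_rows", "payload": {"moves": [[0.8,0,0,0],[0.5,0,0,0],[0,0,0,0],[0,0,0,0],[0,0,0,0]]}}

```text
t: 21.6
tcp_pos: [534.8, -132.8, 247.8]
orientation: [0.626, 0.78, -0.0, -0.0]
ft_force: [0.5, 0.3, -1.6]
opening: 37.7
grasp_force: 15.0
```

```bash
python3 k.py w17 | head -1; python3 ring.py w17 312 294
python3 - <<'E'
from h import *
im=r.grab_frame("top")[...,::-1];a=cv2.imread("pics/top2.png");b=cv2.imread("pics/top0.png")
d=np.abs(cv2.GaussianBlur(im,(3,3),0).astype(int)-cv2.GaussianBlur(a,(3,3),0)).max(2)
for n,(x,y,w,h) in dict(printer=(420,190,90,85),tabs=(455,195,30,70),tray=(217,202,42,45),core=(317,200,30,30),tape=(330,143,44,46),roll=(172,126,48,48),marker=(242,130,54,20),cutter=(277,207,20,62),purple=(178,220,30,30),pink=(320,240,32,28)).items():
    e=np.abs(cv2.GaussianBlur(im,(3,3),0).astype(int)-cv2.GaussianBlur(b,(3,3),0)).max(2)[y:y+h,x:x+w]
    print(n,"vs top2",(d[y:y+h,x:x+w]>25).sum(),"vs start",(e>25).sum())
g=cv2.cvtColor(im,cv2.COLOR_BGR2GRAY).astype(int)
o=np.array([476.5,-326,135]);x=np.array([.2157,-.9765,0]);y=np.array([.9765,.2157,0])
for nm,G in(("start",cv2.cvtColor(b,cv2.COLOR_BGR2GRAY)),("now",np.uint8(g))):
    yy=np.arange(-90,92,4.);print(nm,[(int(t),int(np.mean([cv2.getRectSubPix(G,(1,1),tuple(map(float,p)))[0,0] for p in proj("top",[o+k*x+t*y for k in(12,18,24)])]))) for t in yy])
s=r.state();print(s["t"],s["tcp_pos"],s["joint_velocities"].round(3),s["grasp_force"],s["opening"])
E
```

```text
21.6 [ 534.7786306  -132.77110073  247.75447251] [ 0.45693088  0.33934762 -1.56278733] a -7.71144364518581
centre tool [ 3.8 -0.6 25. ] tilt deg toward tool x,y [-2.7 -0.1] rin 11.47 rms 0.14 74 36
printer vs top2 1495 vs start 1665
tabs vs top2 36 vs start 238
tray vs top2 1211 vs start 0
core vs top2 222 vs start 0
tape vs top2 0 vs start 0
roll vs top2 0 vs start 0
marker vs top2 0 vs start 0
cutter vs top2 670 vs start 0
purple vs top2 0 vs start 0
pink vs top2 388 vs start 0
start [(-90, 74), (-86, 47), (-82, 26), (-78, 40), (-74, 33), (-70, 33), (-66, 32), (-62, 34), (-58, 33), (-54, 28), (-50, 29), (-46, 32), (-42, 13), (-38, 23), (-34, 32), (-30, 33), (-26, 33), (-22, 32), (-18, 33), (-14, 32), (-10, 33), (-6, 33), (-2, 33), (2, 33), (6, 33), (10, 33), (14, 33), (18, 34), (22, 33), (26, 33), (30, 31), (34, 26), (38, 20), (42, 30), (46, 32), (50, 26), (54, 33), (58, 32), (62, 33), (66, 33), (70, 32), (74, 33), (78, 32), (82, 23), (86, 29), (90, 70)]
now [(-90, 78), (-86, 50), (-82, 28), (-78, 42), (-74, 30), (-70, 35), (-66, 26), (-62, 8), (-58, 30), (-54, 35), (-50, 36), (-46, 35), (-42, 35), (-38, 37), (-34, 36), (-30, 36), (-26, 35), (-22, 35), (-18, 36), (-14, 35), (-10, 36), (-6, 36), (-2, 36), (2, 34), (6, 37), (10, 37), (14, 37), (18, 35), (22, 35), (26, 35), (30, 35), (34, 35), (38, 35), (42, 36), (46, 34), (50, 31), (54, 27), (58, 24), (62, 26), (66, 36), (70, 28), (74, 33), (78, 35), (82, 25), (86, 31), (90, 73)]
21.7 [ 534.9899693  -133.28639823  248.02881355] [-0.005  0.    -0.005  0.     0.     0.   ] 14.999648630619049 37.64139673134705
```

Run:
```python
from h import *
im=r.grab_frame("top")[...,::-1];a=cv2.imread("pics/top2.png");b=cv2.imread("pics/top0.png")
G=lambda i:cv2.createCLAHE(3,(8,8)).apply(cv2.cvtColor(i,cv2.COLOR_BGR2GRAY))
a,b,c=G(a),G(b),G(im.copy())
for nm,(u,v) in dict(b=(465,217),a=(472.5,249.3)).items():
    t=b[int(v)-7:int(v)+8,int(u)-14:int(u)+15]
    for k,I in(("top2",a),("now",c)):
        R=cv2.matchTemplate(I[190:275,440:500],t,cv2.TM_CCOEFF_NORMED);_,m,_,l=cv2.minMaxLoc(R)
        q=np.array([440+l[0]+14,190+l[1]+7]);p0=back("top",[[int(u),int(v)]],115)[0];p1=back("top",[q],115)[0]
        print(nm,k,q,round(m,2),"shift mm",np.linalg.norm(p1-p0).round(1))
```

```text
b top2 [463 209] 0.81 shift mm 20.8
b now [464 209] 0.56 shift mm 20.4
a top2 [474 257] 0.79 shift mm 20.5
a now [474 257] 0.79 shift mm 20.5
```

```bash
python3 k.py w18 | head -1; for y in 291 294 297; do python3 ring.py w16 312 $y; python3 ring.py w18 312 $y; done
```

```text
21.75 [ 534.99747558 -133.31856187  248.07746141] [-1.26695224  0.10688961 -0.98449854] a -7.615828894987757
centre tool [ 3.8 -0.6 24.7] tilt deg toward tool x,y [-2.  -0.2] rin 11.5 rms 0.16 80 39
centre tool [ 3.7 -0.6 24.4] tilt deg toward tool x,y [-0.1  0.4] rin 11.56 rms 0.17 78 38
centre tool [ 3.8 -0.7 25. ] tilt deg toward tool x,y [-2.6 -0.1] rin 11.47 rms 0.15 76 37
centre tool [ 3.8 -0.7 24.7] tilt deg toward tool x,y [-1.   0.8] rin 11.51 rms 0.17 74 36
centre tool [ 3.7 -0.7 24.7] tilt deg toward tool x,y [-1.1  0.6] rin 11.49 rms 0.15 72 36
centre tool [ 3.8 -0.7 24.8] tilt deg toward tool x,y [-1.5  0.4] rin 11.47 rms 0.15 72 36
```

The plug is steady: its tilt is about 1–2°, with the hole up and the closed end about 17 cm above the bench. I'm handing the job in.

```bash
python3 -c "
from cell import r
print(r.close_job())"
```

```text
the job is handed in; nothing more can be done
None
```

I slid the guides apart until they hit a hard stop (about 21 N), and the gripper now holds the grey plug still, hole up within about 2° and about 17 cm above the bench; the other items haven't moved. The camera alone couldn't confirm the last few millimetres of guide travel. I used the printer's side wall and rim to turn the plug upright.

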